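# Change the nozzles of a three-port concrete print manifold

### The arm

A 6-joint arm with a two-finger parallel gripper is mounted at the origin on the work surface. World frame = base frame: x ahead of the robot, y to its left, z up, the work surface at z = 0. Lengths are in m, angles in rad, forces in N, time in s.
With the tool pointing down it reaches from about 0.3 to 0.875 m from the base axis. Payload 6.4 kg.
Tool frame: the origin (TCP) lies between the finger pads; the fingertips stand ctrl.tip_extent ahead of it and the grasp point (between the pads) is the TCP (ctrl.tip_extent is the distance from the TCP to the fingertips, in m); z points along the fingers, y is the line along which they close (so a half turn about z gives the same grasp; the last joint's range is limited). The gripper opens to 85 mm and grips with 20 to 120 N. Pads are 22 mm wide; open, the fingers measure 114 mm over their backs; the gripper's body (76 mm by 85 mm) begins 54 mm behind the grasp point. The pads swing forward as they close: fully open they stand 13 mm farther back than shut.
Start: joints at [-1.338, 0.181, 1.607, -0, 1.354, -0.206], TCP at [0.244, -0.521, 0.25] pointing down, gripper open.
Joint ranges: [-2.99, 2.99], [-0.89, 2.07], [0.3, 2.58], [-1.14, 4.28], [0, 2.63], [-3.12, 3.12]. Speed limits (rad/s): [2.57, 2.57, 3.01, 3.14, 3.14, 3.14].

### API

Orientations are given as a unit quaternion [w, x, y, z].
In Python, from bench import ctrl gives the robot as it stands.
- The arm moves only by the tool send_rows, never from a script. Its arguments are lists of equal length, an entry for each row: "dr": the turn, a rotation vector about the tool's x, y, z in units of 6 degrees (1.0 is 6 degrees), a list of three; "xyz": the shift along the tool's x, y, z in cm, a list of three; "jaw": the opening in per cent of the stroke, from 0 (shut) to 100 (fully open). In form: {"dr": [[wx, wy, wz], ...], "xyz": [[dx, dy, dz], ...], "jaw": [jaw, ...]}. A call has exactly 8 rows; each row is the pose to reach, as a shift and turn from the pose commanded when the call began, along the tool's axes at that moment; what a row does not reach only later rows make up. A row lasts 1/8 s, in which the tool goes at most 62.5 mm and 10.7 degrees, less where a joint would pass 70% of its speed; a pose out of reach is approached as far as the arm can. A call with a gripper value outside its range is refused whole. The fingers move at their own pace and stop on an object; the grip force is fixed at half the most. Time passes only in rows, so rows that repeat a pose let the fingers close, or fill a call up. It gives the time, the measured TCP pose, the force, the opening and the grip force at its end, in the units of the state.
- ctrl.get_obs(): the state, without advancing time (a new reading comes with each control period).
- ctrl.camera(name): name is "scene" or "top" or "wrist"; returns the picture (420x560x3 uint8, red, green, blue); there is no depth.
- ctrl.calibration(name): a dict with "camera_matrix" (3x3 intrinsics, pixels), "D" ([k1, k2, p1, p2, k3] as OpenCV has them; the pictures are not rectified), "world_from_camera" (4x4, takes a point from camera to world coordinates). Camera axes: x right, y up, looking along -z (the intrinsics and any distortion apply to the point x, -y, -z); pixel columns grow to the right and rows downward; lengths in m; the calibration is good to about 2 mm. A picture is of the moment at which its call begins: read the wrist's pose just before it. calibration takes no time and is no camera call; for the wrist camera it gives the pose at the moment of the call.
- ctrl.hand_in(): hands the job in; it is judged then, once.
The state is a dict: "time_s": time; "q": joint angles; "dq": joint speeds; "joint_efforts": joint torques, N m; "eef_pos": TCP position; "eef_rot": TCP orientation; "wrist_force": force on the tool from outside, world axes, zero at the start; "torque": the same for the moment, N m; "opening": opening from 0.0 (shut) to 1.0 (fully open); "grasp_force": force on a finger pad.
Only numpy, scipy, OpenCV 4.12 (cv2) and the standard library are available. Lean on these libraries where they do the work, as an engineer would, in place of code of your own. Each camera call takes 0.05 s, during which the arm holds its last target. There are 200 camera calls.

### The job

Change over the print manifold: unlock it by turning the red knob all the way back anticlockwise over its detent and the yellow-posted cam lever all the way open, then lift the clogged grey-brown nozzle off its studs into the green scrap tray. Turn each clean aluminium nozzle flange until its holes line up with the studs of a port (any port) and slide it fully home, and close each port left over with a blue cap in the same way; with all three ports filled, turn the cam lever its full quarter-turn to draw the feed coupling tight, and last turn the red knob clockwise until it clicks over its detent. Do not knock over the sample jar.

Things in the scene. Friction and masses are not known exactly. Their poses are not given: they have to be found in the camera images.
- nozzle_1_grip (a point): Clean aluminium nozzle flange, brass tip, 70 mm tall, 0.3 kg, loose; may be absent. Flange: disc 80 mm across, 10 mm thick, three 11 mm holes on a 29 mm radius at 0, 120, 240 deg from x. Above it a round 28 mm neck (10 to 24 mm up), then a 30 x 30 mm square block to grip (24 to 56 mm up), sides square to x and y. This point: block centre, on the axis, 40 mm above the underside; z up.
- nozzle_2_grip (a point): Clean aluminium nozzle flange, brass tip, 70 mm tall, 0.3 kg, loose; may be absent. Flange: disc 80 mm across, 10 mm thick, three 11 mm holes on a 29 mm radius at 0, 120, 240 deg from x. Above it a round 28 mm neck (10 to 24 mm up), then a 30 x 30 mm square block to grip (24 to 56 mm up), sides square to x and y. This point: block centre, on the axis, 40 mm above the underside; z up.
- nozzle_3_grip (a point): Clean aluminium nozzle flange, brass tip, 70 mm tall, 0.3 kg, loose; may be absent. Flange: disc 80 mm across, 10 mm thick, three 11 mm holes on a 29 mm radius at 0, 120, 240 deg from x. Above it a round 28 mm neck (10 to 24 mm up), then a 30 x 30 mm square block to grip (24 to 56 mm up), sides square to x and y. This point: block centre, on the axis, 40 mm above the underside; z up.
- cap_1_grip (a point): Blue plastic blanking cap, 56 mm tall, 0.15 kg, loose. Flange: disc 80 mm across, 10 mm thick, three 11 mm holes on a 29 mm radius at 0, 120, 240 deg from x. Above it a round 28 mm neck (10 to 24 mm up), then a 30 x 30 mm square block to grip (24 to 56 mm up), sides square to x and y. This point: block centre, on the axis, 40 mm above the underside; z up.
- cap_2_grip (a point): Blue plastic blanking cap, 56 mm tall, 0.15 kg, loose. Flange: disc 80 mm across, 10 mm thick, three 11 mm holes on a 29 mm radius at 0, 120, 240 deg from x. Above it a round 28 mm neck (10 to 24 mm up), then a 30 x 30 mm square block to grip (24 to 56 mm up), sides square to x and y. This point: block centre, on the axis, 40 mm above the underside; z up.
- old_nozzle_grip (a point): The clogged old nozzle, all in drab concrete grey-brown, 70 mm tall, 0.3 kg, seated on one of the ports. Flange: disc 80 mm across, 10 mm thick, three 11 mm holes on a 29 mm radius at 0, 120, 240 deg from x. Above it a round 28 mm neck (10 to 24 mm up), then a 30 x 30 mm square block to grip (24 to 56 mm up), sides square to x and y. This point: block centre, on the axis, 40 mm above the underside; z up.
- scrap_tray_in (a point): Centre of the inner floor (5 mm above the bench) of the green scrap tray: open box 130 x 130 mm, 30 mm tall, 5 mm walls, fixed beside the manifold.
- port_a_face (a point): A port on the grey manifold: flat steel seat 72 mm across with three upright round-nosed brass studs, 8 mm thick, 16 mm tall above the seat, on a 29 mm radius at 0, 120, 240 deg from this point's x axis (each port is turned differently). This point: centre of the seat face, 58 mm above the bench, z up; a flange fully home lies flat on it. Ports are 110 mm apart.
- port_b_face (a point): A port on the grey manifold: flat steel seat 72 mm across with three upright round-nosed brass studs, 8 mm thick, 16 mm tall above the seat, on a 29 mm radius at 0, 120, 240 deg from this point's x axis (each port is turned differently). This point: centre of the seat face, 58 mm above the bench, z up; a flange fully home lies flat on it. Ports are 110 mm apart.
- port_c_face (a point): A port on the grey manifold: flat steel seat 72 mm across with three upright round-nosed brass studs, 8 mm thick, 16 mm tall above the seat, on a 29 mm radius at 0, 120, 240 deg from this point's x axis (each port is turned differently). This point: centre of the seat face, 58 mm above the bench, z up; a flange fully home lies flat on it. Ports are 110 mm apart.
- cam_lever (a joint): Cam lever on top of one end of the manifold, upright axis: 0 fully open (pointing outwards along the manifold, over the feed coupling); turns anticlockwise seen from above to its stop at 1.571 rad, a quarter-turn on, where the coupling is drawn tight against the manifold. Stiff (0.12 N m), stays where left. Starts closed.
- cam_post (a point): Middle of the yellow upright grip post on the end of the cam lever: 14 mm thick, 40 mm tall, 50 mm out from the lever's axis; the post's top is 20 mm above this point and the lever's bar lies from 20 mm below it downwards.
- cam_pivot (a point): Point on the cam lever's upright turning axis, at the height of the middle of the post. It does not turn with the lever.
- torque_knob (a joint): Red locking knob on the other end of the manifold: from 0 (unlocked, stop) it turns clockwise seen from above to 1.4 rad (locked, stop). It turns lightly, but between 0.65 and 1.25 rad a sprung ball detent resists (about 0.15 N m, either way) up to 0.95 rad, where it clicks over and the ball then pushes the knob on out of that span. It starts locked.
- knob_grip (a point): On the knob's upright axis, the middle of its grip bar: the bar is 44 mm long, 14 mm thick and 34 mm tall, its length along this point's x axis (which turns with the knob); the bar's top is 14 mm above this point.
- jar_mid (a point): Middle of a closed sample jar with a white lid, 60 mm across and 85 mm tall, standing among the parts; z is its upright axis. Not part of the job.
There are look-alikes about, which are no part of the job. Leave any turquoise look-alike of the part that bears nozzle_2_grip alone.

How it is judged:
On the way, in this order (a step that is already met when the one before it is completed fails the run):
1. the manifold is unlocked: knob turned back and cam lever open (value of joint cam_lever below 0.25 rad and value of joint torque_knob below 0.35 rad), for 0.2 s.
2. the old nozzle is in the scrap tray, every clean nozzle flange is home on a port and every port is filled by a clean nozzle flange or a cap (((horizontal distance between nozzle_1_grip and port_a_face below 0.004 m and z of nozzle_1_grip in the frame of port_a_face between 0.036 and 0.0435 m and angle between nozzle_1_grip's own z axis and vertical below 0.06 rad) or (horizontal distance between nozzle_1_grip and port_b_face below 0.004 m and z of nozzle_1_grip in the frame of port_b_face between 0.036 and 0.0435 m and angle between nozzle_1_grip's own z axis and vertical below 0.06 rad) or (horizontal distance between nozzle_1_grip and port_c_face below 0.004 m and z of nozzle_1_grip in the frame of port_c_face between 0.036 and 0.0435 m and angle between nozzle_1_grip's own z axis and vertical below 0.06 rad)) and ((horizontal distance between nozzle_2_grip and port_a_face below 0.004 m and z of nozzle_2_grip in the frame of port_a_face between 0.036 and 0.0435 m and angle between nozzle_2_grip's own z axis and vertical below 0.06 rad) or (horizontal distance between nozzle_2_grip and port_b_face below 0.004 m and z of nozzle_2_grip in the frame of port_b_face between 0.036 and 0.0435 m and angle between nozzle_2_grip's own z axis and vertical below 0.06 rad) or (horizontal distance between nozzle_2_grip and port_c_face below 0.004 m and z of nozzle_2_grip in the frame of port_c_face between 0.036 and 0.0435 m and angle between nozzle_2_grip's own z axis and vertical below 0.06 rad)) and ((horizontal distance between nozzle_3_grip and port_a_face below 0.004 m and z of nozzle_3_grip in the frame of port_a_face between 0.036 and 0.0435 m and angle between nozzle_3_grip's own z axis and vertical below 0.06 rad) or (horizontal distance between nozzle_3_grip and port_b_face below 0.004 m and z of nozzle_3_grip in the frame of port_b_face between 0.036 and 0.0435 m and angle between nozzle_3_grip's own z axis and vertical below 0.06 rad) or (horizontal distance between nozzle_3_grip and port_c_face below 0.004 m and z of nozzle_3_grip in the frame of port_c_face between 0.036 and 0.0435 m and angle between nozzle_3_grip's own z axis and vertical below 0.06 rad)) and ((horizontal distance between nozzle_1_grip and port_a_face below 0.004 m and z of nozzle_1_grip in the frame of port_a_face between 0.036 and 0.0435 m and angle between nozzle_1_grip's own z axis and vertical below 0.06 rad) or (horizontal distance between nozzle_2_grip and port_a_face below 0.004 m and z of nozzle_2_grip in the frame of port_a_face between 0.036 and 0.0435 m and angle between nozzle_2_grip's own z axis and vertical below 0.06 rad) or (horizontal distance between nozzle_3_grip and port_a_face below 0.004 m and z of nozzle_3_grip in the frame of port_a_face between 0.036 and 0.0435 m and angle between nozzle_3_grip's own z axis and vertical below 0.06 rad) or (horizontal distance between cap_1_grip and port_a_face below 0.004 m and z of cap_1_grip in the frame of port_a_face between 0.036 and 0.0435 m and angle between cap_1_grip's own z axis and vertical below 0.06 rad) or (horizontal distance between cap_2_grip and port_a_face below 0.004 m and z of cap_2_grip in the frame of port_a_face between 0.036 and 0.0435 m and angle between cap_2_grip's own z axis and vertical below 0.06 rad)) and ((horizontal distance between nozzle_1_grip and port_b_face below 0.004 m and z of nozzle_1_grip in the frame of port_b_face between 0.036 and 0.0435 m and angle between nozzle_1_grip's own z axis and vertical below 0.06 rad) or (horizontal distance between nozzle_2_grip and port_b_face below 0.004 m and z of nozzle_2_grip in the frame of port_b_face between 0.036 and 0.0435 m and angle between nozzle_2_grip's own z axis and vertical below 0.06 rad) or (horizontal distance between nozzle_3_grip and port_b_face below 0.004 m and z of nozzle_3_grip in the frame of port_b_face between 0.036 and 0.0435 m and angle between nozzle_3_grip's own z axis and vertical below 0.06 rad) or (horizontal distance between cap_1_grip and port_b_face below 0.004 m and z of cap_1_grip in the frame of port_b_face between 0.036 and 0.0435 m and angle between cap_1_grip's own z axis and vertical below 0.06 rad) or (horizontal distance between cap_2_grip and port_b_face below 0.004 m and z of cap_2_grip in the frame of port_b_face between 0.036 and 0.0435 m and angle between cap_2_grip's own z axis and vertical below 0.06 rad)) and ((horizontal distance between nozzle_1_grip and port_c_face below 0.004 m and z of nozzle_1_grip in the frame of port_c_face between 0.036 and 0.0435 m and angle between nozzle_1_grip's own z axis and vertical below 0.06 rad) or (horizontal distance between nozzle_2_grip and port_c_face below 0.004 m and z of nozzle_2_grip in the frame of port_c_face between 0.036 and 0.0435 m and angle between nozzle_2_grip's own z axis and vertical below 0.06 rad) or (horizontal distance between nozzle_3_grip and port_c_face below 0.004 m and z of nozzle_3_grip in the frame of port_c_face between 0.036 and 0.0435 m and angle between nozzle_3_grip's own z axis and vertical below 0.06 rad) or (horizontal distance between cap_1_grip and port_c_face below 0.004 m and z of cap_1_grip in the frame of port_c_face between 0.036 and 0.0435 m and angle between cap_1_grip's own z axis and vertical below 0.06 rad) or (horizontal distance between cap_2_grip and port_c_face below 0.004 m and z of cap_2_grip in the frame of port_c_face between 0.036 and 0.0435 m and angle between cap_2_grip's own z axis and vertical below 0.06 rad)) and horizontal distance between old_nozzle_grip and scrap_tray_in below 0.05 m and height (world z) of old_nozzle_grip below 0.06 m), for 0.2 s.
3. the cam lever is turned its full quarter-turn, after the ports are filled (value of joint cam_lever above 1.42 rad), for 0.2 s.
4. the locking knob has clicked past its detent, after the cam lever (value of joint torque_knob above 1.1 rad), for 0.2 s.
At the end, for the whole second after the job is handed in: Old nozzle in the scrap tray (within 50 mm of its middle, below 60 mm); every clean nozzle on a port, and each port filled by a clean nozzle or a cap (within 4 mm of the axis, within 3.5 mm of flat on the seat, tilt under 0.06 rad); cam lever past 1.42 rad, knob past 1.1 rad (all of step 2 and value of joint cam_lever above 1.42 rad and value of joint torque_knob above 1.1 rad); the robot touches nothing.
It fails at once if the sample jar is knocked over (angle between jar_mid's own z axis and vertical above 0.7 rad).
Of nozzle_1, nozzle_2, nozzle_3 only 1 to 3 are there at a start; the rules pass over those that are not, and their reading is None.
At some moment in a run one of nozzle_1, nozzle_2, nozzle_3, cap_1, cap_2 may be knocked a few centimetres aside while the robot is not near it.
Once in a run the grip may slacken for a moment while it holds something.
It also fails if it takes over 210 s, if anything falls off the work surface, if the arm or the gripper's body presses on something with over 40 N, if the wrist force passes 120 N, or if a joint passes its speed limit or range.

## Working session

There is one attempt and no reset: what is moved stays moved. The work goes in short steps, Python scripts to look and compute and a tool call to move; the robot and the scene stay as the last step left them, time stands still between calls to the robot, and variables do not carry over. Pictures are saved under pics/ and viewed, at most 14 in all, crops included, and the job is handed in when it is done.

Besides the shell and the picture viewer there is one more tool, called after "Request:" by a JSON object that holds its "method" and its "body". send_rows: Moves the arm, as the interface text tells. Its arguments: {"type":"object","properties":{"dr":{"type":"array","items":{"type":"array","items":{"type":"number"}}},"xyz":{"type":"array","items":{"type":"array","items":{"type":"number"}}},"jaw":{"type":"array","items":{"type":"number"}}},"required":["dr","xyz","jaw"]}

```bash
ls && mkdir -p pics && python3 - <<'E'
from bench import ctrl
import cv2, numpy as np
o=ctrl.get_obs(); print(o['time_s'],o['eef_pos'],o['eef_rot'],o['opening'],ctrl.tip_extent)
for n in("scene","top"):
    im=ctrl.camera(n); np.save(f"pics/{n}0.npy",im)
    cv2.imwrite(f"pics/{n}0.png",im[:,:,::-1])
    c=ctrl.calibration(n); print(n,np.round(c["camera_matrix"],1).tolist(),np.round(c["D"],3),np.round(c["world_from_camera"],3).tolist())
E
```

```text
pics
0.0 [ 0.24416524 -0.52001591  0.24937281] [-8.80001773e-04  9.76030673e-01  2.17631228e-01 -1.11333016e-05] 0.9997026621823372 0.019
scene [[379.3, 0.0, 284.6], [0.0, 379.3, 210.6], [0.0, 0.0, 1.0]] [-0.048  0.     0.     0.     0.   ] [[-0.627, -0.593, 0.505, 1.039], [0.779, -0.493, 0.388, 0.584], [0.019, 0.636, 0.771, 1.032], [0.0, 0.0, 0.0, 1.0]]
top [[443.2, 0.0, 276.2], [0.0, 443.2, 202.6], [0.0, 0.0, 1.0]] [-0.01  0.    0.    0.    0.  ] [[-0.004, 0.992, -0.123, 0.23], [-1.0, -0.004, -0.003, 0.084], [-0.003, 0.123, 0.992, 1.515], [0.0, 0.0, 0.0, 1.0]]
```

View pics/scene0.png

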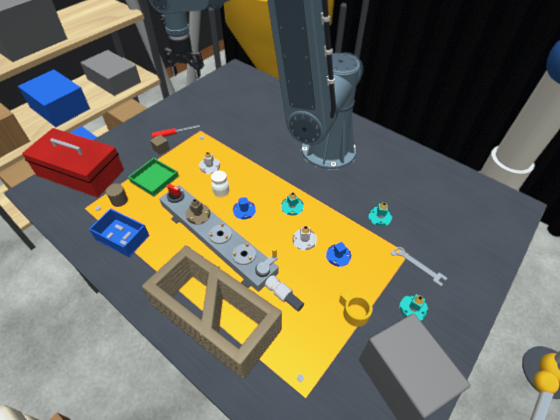

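View pics/top0.png

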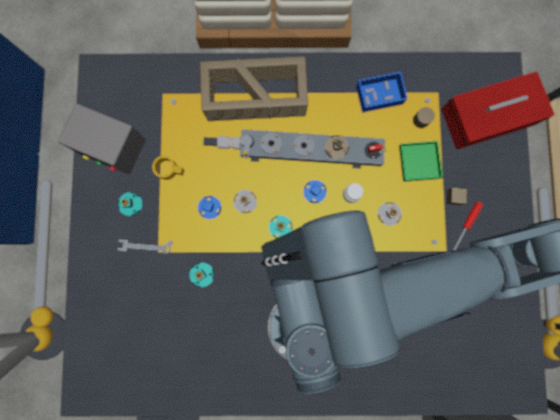

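Top view: manifold from the feed coupling (225,142) to the knob (374,148). Ports are at (271,142) and (304,145), and the old nozzle is at (336,147). Clean nozzles (silver flange, brass tip) are at (245,201) and (390,213), blue caps at (209,207) and (315,191), the jar at (354,193) and the tray at (420,161). The turquoise look-alikes at (281,226), (130,204) and (201,274) are to be left alone.

```bash
cat > h.py <<'E'
from bench import ctrl
import cv2, numpy as np
from scipy.spatial.transform import Rotation as R
def ray(cal,px):
    p=cv2.undistortPoints(np.array(px,float).reshape(-1,1,2),np.array(cal["camera_matrix"]),np.array(cal["D"])).reshape(-1,2)
    T=np.array(cal["world_from_camera"]); d=np.c_[p[:,0],-p[:,1],-np.ones(len(p))]@T[:3,:3].T
    return T[:3,3],d
def onplane(cal,px,z):
    o,d=ray(cal,px); return o+d*((z-o[2])/d[:,2])[:,None]
def proj(cal,P):
    T=np.linalg.inv(np.array(cal["world_from_camera"])); q=np.atleast_2d(P)@T[:3,:3].T+T[:3,3]
    q=q*[1,-1,-1]; return cv2.projectPoints(q,np.zeros(3),np.zeros(3),np.array(cal["camera_matrix"]),np.array(cal["D"]))[0].reshape(-1,2)
def pose():
    o=ctrl.get_obs(); return np.array(o['eef_pos']),R.from_quat(np.roll(o['eef_rot'],-1)),o
def yaw(r): v=r.as_matrix()[:,0]; return np.degrees(np.arctan2(v[1],v[0]))
def goto(p,yawdeg,r=None):
    """shift (cm, tool axes) and turn (6deg units) from the measured pose to TCP p, tool down, tool x at yawdeg"""
    p0,r0,o=pose(); a=np.radians(yawdeg)
    M=np.array([[np.cos(a),np.sin(a),0],[np.sin(a),-np.cos(a),0],[0,0,-1]])
    x=r0.inv().apply(np.array(p)-p0)*100; w=(r0.inv()*R.from_matrix(M)).as_rotvec()
    print("xyz cm",np.round(x,2),"dr",np.round(np.degrees(w)/6,2),"yaw now",round(yaw(r0),2),"pos",np.round(p0,4))
def snap(name,png):
    cal=ctrl.calibration(name); im=ctrl.camera(name); np.save(f"pics/{png}.npy",im); np.save(f"pics/{png}_cal.npy",cal,allow_pickle=True)
    cv2.imwrite(f"pics/{png}.png",cv2.cvtColor(im,cv2.COLOR_RGB2BGR)); return im,cal
E
python3 - <<'E'
from h import *
c=ctrl.calibration("top")
for n,px,z in [("port1",(271,142),.058),("port2",(304,145),.058),("old",(336,147),.114),("knob",(374,148),.1),("n245",(245,201),.06),("n390",(390,213),.06),("cap209",(209,207),.056),("cap315",(315,191),.056),("jar",(354,193),.085),("tray",(420,161),.01),("cam",(246,143),.08)]:
    print(n,np.round(onplane(c,[px],z)[0],3))
c2=ctrl.calibration("scene")
for n,px,z in [("knob",(174,190),.1),("post",(274,254),.11),("pivot",(264,268),.08),("old",(198,199),.12),("port1",(244,253),.058),("port2",(220,233),.058)]:
    print("scene",n,np.round(onplane(c2,[px],z)[0],3))
w=ctrl.calibration("wrist"); p,r,o=pose(); T=np.array(w["world_from_camera"])
print("wristcam K",np.round(w["camera_matrix"],1).tolist(),w["D"],"pos in tool",np.round(r.inv().apply(T[:3,3]-p),4),"axes in tool",np.round(r.as_matrix().T@T[:3,:3],3).tolist(),yaw(r))
E
```

```text
port1 [0.616 0.105 0.058]
port2 [ 0.605 -0.006  0.058]
old [ 0.584 -0.106  0.114]
knob [ 0.584 -0.232  0.1  ]
n245 [0.416 0.191 0.06 ]
n390 [ 0.374 -0.287  0.06 ]
cap209 [0.397 0.311 0.056]
cap315 [ 0.449 -0.041  0.056]
jar [ 0.437 -0.166  0.085]
tray [ 0.559 -0.41   0.01 ]
cam [0.607 0.187 0.08 ]
scene knob [ 0.595 -0.223  0.1  ]
scene post [0.581 0.199 0.11 ]
scene pivot [0.622 0.195 0.08 ]
scene old [ 0.581 -0.117  0.12 ]
scene port1 [0.611 0.104 0.058]
scene port2 [ 0.604 -0.005  0.058]
wristcam K [[353.2, 0.0, 278.9], [0.0, 353.2, 208.2], [0.0, 0.0, 1.0]] [-0.09071032  0.          0.          0.          0.        ] pos in tool [ 0.0821  0.0003 -0.1234] axes in tool [[-0.0, 0.948, 0.32], [1.0, -0.0, 0.001], [0.001, 0.32, -0.948]] 25.14361597832613
```

```bash
python3 - <<'E'
import cv2
a=cv2.imread('pics/scene0.png')[150:310,140:400]; cv2.imwrite('pics/crop0.png',cv2.resize(a,None,fx=3,fy=3,interpolation=cv2.INTER_CUBIC))
E
```

```text
(no output)
```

View pics/crop0.png

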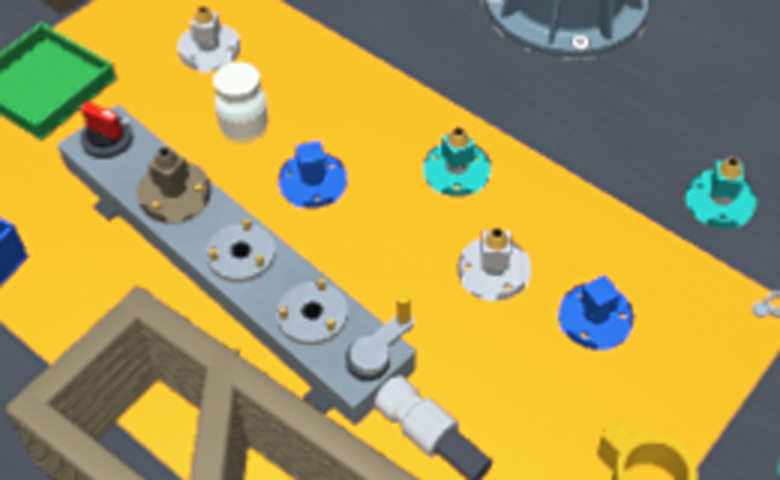

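The crop shows two clean aluminium nozzles with brass tips at crop (208,42) and (495,262), and two blue caps at (313,178) and (597,312). The teal parts at (457,165) and (722,195) are the turquoise look-alikes, so I leave them. The old drab nozzle at (172,190) sits on the port next to the knob. The cam post at (403,310) points towards the robot.

```bash
python3 -c "
from h import *
goto([.588,-.226,.25],0)"
```

```text
xyz cm [ 4.362e+01 -1.201e+01 -2.000e-02] dr [-0.02  0.    4.19] yaw now 25.14 pos [ 0.2442 -0.52    0.2495]
```

Request:
{"method": "send_rows", "body": {"dr": [[0, 0, 1], [0, 0, 2], [0, 0, 3], [0, 0, 4.19], [0, 0, 4.19], [0, 0, 4.19], [0, 0, 4.19], [0, 0, 4.19]], "xyz": [[5, -1.5, 0], [11, -3, 0], [17, -5, 0], [23, -6.5, 0], [29, -8, 0], [34.5, -9.5, 0], [39.5, -11, 0], [43.6, -12, 0]], "jaw": [50, 50, 50, 50, 50, 50, 50, 50]}}

```text
time_s: 1.1
eef_pos: [0.5892, -0.2247, 0.2498]
eef_rot: [-0.0, 1.0, 0.001, -0.0]
wrist_force: [-0.0, -0.2, -0.3]
opening: 0.504
grasp_force: 0.0
```

```bash
python3 -c "
from h import *
snap('wrist','w1'); goto([.588,-.226,.25],0); print(pose()[2]['time_s'],pose()[2]['opening'])"
```

```text
xyz cm [-0.41  0.46 -0.03] dr [-0.02 -0.02  0.03] yaw now 0.21 pos [ 0.5921 -0.2214  0.2497]
1.15 0.4974796990183901
```

View pics/w1.png

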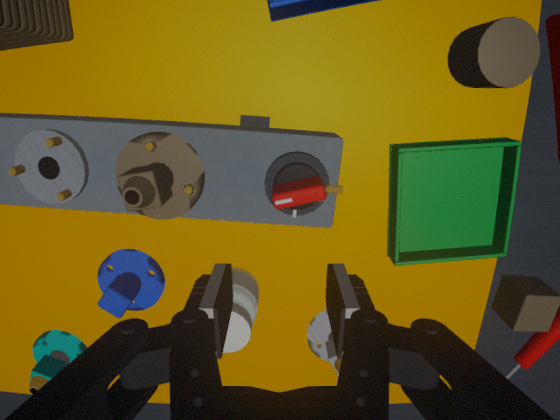

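The wrist view shows the knob base disc at (297,183) with the red bar's top face from about (275,195) to (325,190). The empty port is at (48,168), the old nozzle flange at (160,175) and the tray at (455,200).

```bash
python3 - <<'E'
from h import *
im=np.load('pics/w1.npy'); cal=np.load('pics/w1_cal.npy',allow_pickle=True).item()
sc=np.load('pics/scene0.npy'); cs=ctrl.calibration('scene')
def red(im,lo):
    h=cv2.cvtColor(im,cv2.COLOR_RGB2HSV); return (((h[...,0]<8)|(h[...,0]>172))&(h[...,1]>150)&(h[...,2]>lo)).astype(np.uint8)
for lo in (60,150,190):
    m=red(im,lo); m[:,:250]=0; m[:,345:]=0; ys,xs=np.nonzero(m); print('wrist',lo,len(xs),cv2.minAreaRect(np.c_[xs,ys].astype(np.float32)) if len(xs) else '')
    m=red(sc,lo); m=m*0+m; m[:175]=0;m[205:]=0;m[:,:160]=0;m[:,190:]=0; ys,xs=np.nonzero(m); print('scene',lo,len(xs),xs.min() if len(xs) else 0,xs.max(),ys.min(),ys.max(),xs.mean(),ys.mean())
np.set_printoptions(precision=4,suppress=True)
print('port',onplane(cal,[(48,168)],.058),'old flange',onplane(cal,[(160,175)],.068))
for z in(.05,.06,.07,.09,.1): print(z,'base/top',onplane(cal,[(297,183),(300,190)],z)[:,:2].ravel())
print('manifold corners z .05',onplane(cal,[(342,138),(331,227),(333,220)],.05))
print('tray corners',onplane(cal,[(389,145),(519,139),(506,263),(391,263)],.03))
c=im[150:230,250:350]; cv2.imwrite('pics/k.png',cv2.resize(c[:,:,::-1],None,fx=6,fy=6,interpolation=cv2.INTER_CUBIC))
E
```

```text
wrist 60 1174 ((298.02349853515625, 192.60586547851562), (25.055463790893555, 53.58181381225586), 77.47119140625)
scene 60 91 167 180 184 196 173.43956043956044 190.14285714285714
wrist 150 549 ((299.23077392578125, 196.65383911132812), (12.747549057006836, 50.009605407714844), 78.69007110595703)
scene 150 35 167 178 184 190 171.85714285714286 187.17142857142858
wrist 190 0 
scene 190 26 167 177 184 189 171.34615384615384 186.57692307692307
port [[ 0.6046 -0.0057  0.058 ]] old flange [[ 0.5993 -0.1182  0.068 ]]
0.05 base/top [ 0.5871 -0.2415  0.5803 -0.2445]
0.06 base/top [ 0.5898 -0.241   0.5831 -0.2439]
0.07 base/top [ 0.5924 -0.2405  0.5859 -0.2433]
0.09 base/top [ 0.5976 -0.2395  0.5916 -0.2421]
0.1 base/top [ 0.6002 -0.239   0.5944 -0.2415]
manifold corners z .05 [[ 0.6296 -0.2819  0.05  ]
 [ 0.5425 -0.2759  0.05  ]
 [ 0.5499 -0.2775  0.05  ]]
tray corners [[ 0.6206 -0.332   0.03  ]
 [ 0.6293 -0.4665  0.03  ]
 [ 0.4901 -0.4818  0.03  ]
 [ 0.4921 -0.3473  0.03  ]]
```

View pics/k.png

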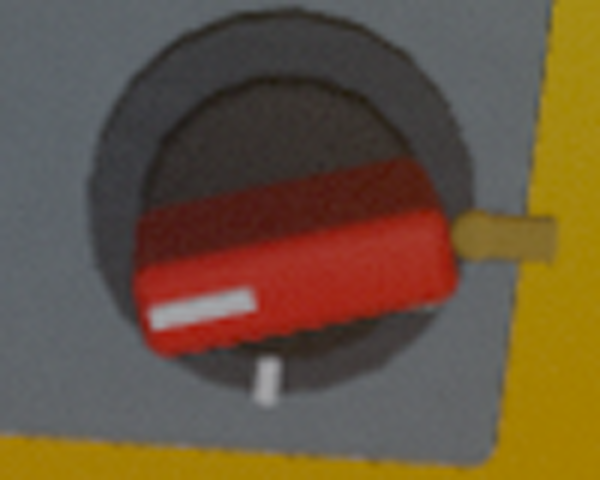

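```bash
python3 - <<'E'
from h import *
np.set_printoptions(precision=4,suppress=True)
cal=np.load('pics/w1_cal.npy',allow_pickle=True).item(); cs=ctrl.calibration('scene')
def tri(c1,p1,c2,p2):
    o1,d1=ray(c1,[p1]);o2,d2=ray(c2,[p2]);d1=d1[0];d2=d2[0]
    s=np.linalg.lstsq(np.c_[d1,-d2],o2-o1,rcond=None)[0]; a=o1+s[0]*d1;b=o2+s[1]*d2; return (a+b)/2,np.linalg.norm(a-b)
print(tri(cal,(299.5,197),cs,(172,187)))
P=onplane(cal,[(250+135/6,150+310/6),(250+455/6,150+255/6)],.095); d=P[1]-P[0]; print(np.degrees(np.arctan2(d[1],d[0])),np.linalg.norm(d))
print(onplane(cal,[(299.5,197)],.095), onplane(cal,[(299.5,197)],.1))
goto([.588,-.2405,.18],-82)
E
```

```text
(array([ 0.5882, -0.2414,  0.0972]), np.float64(0.0009994493627200167))
-79.69229302419048 0.044487010122595566
[[ 0.587  -0.2415  0.095 ]] [[ 0.5885 -0.2412  0.1   ]]
xyz cm [-0.43  1.92  6.97] dr [-0.03  0.   13.7 ] yaw now 0.21 pos [ 0.5921 -0.2214  0.2497]
```

Request:
{"method": "send_rows", "body": {"dr": [[0, 0, 1.7], [0, 0, 3.4], [0, 0, 5.1], [0, 0, 6.8], [0, 0, 8.5], [0, 0, 10.2], [0, 0, 11.9], [0, 0, 13.4]], "xyz": [[0, 0.5, 1], [0, 1.0, 2], [0.04, 1.39, 3], [0.04, 1.39, 4], [0.04, 1.39, 5], [0.04, 1.39, 6], [0.04, 1.39, 7], [0.04, 1.39, 8]], "jaw": [50, 50, 50, 50, 50, 50, 50, 50]}}

```text
time_s: 2.15
eef_pos: [0.5879, -0.2405, 0.1694]
eef_rot: [0.0, 0.762, -0.648, -0.001]
wrist_force: [-0.1, -0.0, -0.6]
opening: 0.501
grasp_force: 0.0
```

Request:
{"method": "send_rows", "body": {"dr": [[0, 0, 0], [0, 0, 0], [0, 0, 0], [0, 0, 0], [0, 0, 0], [0, 0, 0], [0, 0, 0], [0, 0, 0]], "xyz": [[0, 0, 0], [0, 0, 0], [0, 0, 0], [0, 0, 0], [0, 0, 0], [0, 0, 0], [0, 0, 0], [0, 0, 0]], "jaw": [40, 40, 40, 40, 40, 40, 40, 40]}}

```text
time_s: 3.15
eef_pos: [0.5884, -0.2406, 0.1703]
eef_rot: [0.0, 0.764, -0.645, 0.0]
wrist_force: [0.1, -0.1, -0.3]
opening: 0.399
grasp_force: 0.0
```

```bash
python3 -c "
from h import *
snap('wrist','w2'); goto([.588,-.241,.0875],-79.7)"
```

```text
xyz cm [0.04 0.05 8.28] dr [-0.    0.   -0.12] yaw now -80.4 pos [ 0.5884 -0.2406  0.1703]
```

View pics/w2.png

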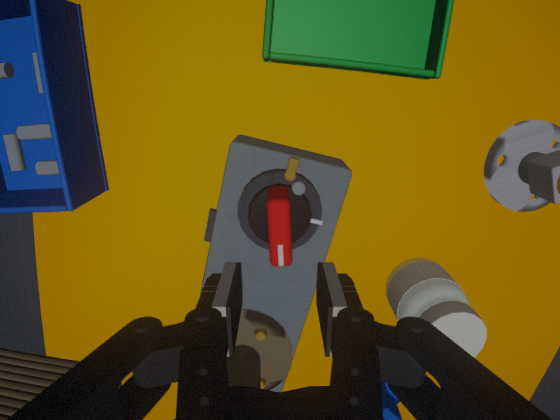

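The bar at (279,225) is aligned with the fingers and centred between them, so I descend and grip.

Request:
{"method": "send_rows", "body": {"dr": [[0, 0, 0.12], [0, 0, 0.12], [0, 0, 0.12], [0, 0, 0.12], [0, 0, 0.12], [0, 0, 0.12], [0, 0, 0.12], [0, 0, 0.12]], "xyz": [[0, 0, 2], [0, 0, 4], [0, 0, 6], [0, 0, 7.5], [0, 0, 8.2], [0, 0, 8.2], [0, 0, 8.2], [0, 0, 8.2]], "jaw": [40, 40, 40, 40, 40, 30, 0, 0]}}

```text
time_s: 4.2
eef_pos: [0.5884, -0.2408, 0.0889]
eef_rot: [0.0, 0.76, -0.65, 0.0]
wrist_force: [-2.7, -0.5, 3.0]
opening: 0.156
grasp_force: 59.2
```

Request:
{"method": "send_rows", "body": {"dr": [[0, 0, 0], [0, 0, 0], [0, 0, 0], [0, 0, 0], [0, 0, 0], [0, 0, 0], [0, 0, 0], [0, 0, 0]], "xyz": [[0, 0, 0], [0, 0, 0], [0, 0, 0], [0, 0, 0], [0, 0, 0], [0, 0, 0], [0, 0, 0], [0, 0, 0]], "jaw": [0, 0, 0, 0, 0, 0, 0, 0]}}

```text
time_s: 5.2
eef_pos: [0.5884, -0.2408, 0.0889]
eef_rot: [0.0, 0.76, -0.65, 0.0]
wrist_force: [-4.5, -0.0, 5.8]
opening: 0.153
grasp_force: 62.4
```

Request:
{"method": "send_rows", "body": {"dr": [[0, 0, -1.7], [0, 0, -3.4], [0, 0, -5.1], [0, 0, -6.8], [0, 0, -8.5], [0, 0, -10.2], [0, 0, -11.9], [0, 0, -13.4]], "xyz": [[0, 0, 0], [0, 0, 0], [0, 0, 0], [0, 0, 0], [0, 0, 0], [0, 0, 0], [0, 0, 0], [0, 0, 0]], "jaw": [0, 0, 0, 0, 0, 0, 0, 0]}}

```text
time_s: 6.2
eef_pos: [0.5887, -0.2407, 0.089]
eef_rot: [-0.0, 1.0, -0.005, 0.0]
wrist_force: [-4.5, 0.3, 6.4]
opening: 0.154
grasp_force: 86.5
```

Request:
{"method": "send_rows", "body": {"dr": [[0, 0, 0], [0, 0, 0], [0, 0, 0], [0, 0, 0], [0, 0, 0], [0, 0, 0], [0, 0, 0], [0, 0, 0]], "xyz": [[0, 0, 0], [0, 0, 0], [0, 0, 0], [0, 0, -2], [0, 0, -5], [0, 0, -8], [0, 0, -11], [0, 0, -14]], "jaw": [0, 40, 40, 40, 40, 40, 40, 40]}}

```text
time_s: 7.2
eef_pos: [0.5887, -0.2406, 0.231]
eef_rot: [0.001, 1.0, -0.006, 0.001]
wrist_force: [0.3, 0.5, 0.3]
opening: 0.402
grasp_force: 0.0
```

```bash
python3 -c "
from h import *
snap('wrist','w3'); snap('scene','s3');goto([.582,.198,.22],-10)"
```

```text
xyz cm [ -1.41 -43.97   1.21] dr [ 0.04 -0.08  1.55] yaw now -0.69 pos [ 0.5907 -0.2418  0.2344]
```

View pics/w3.png

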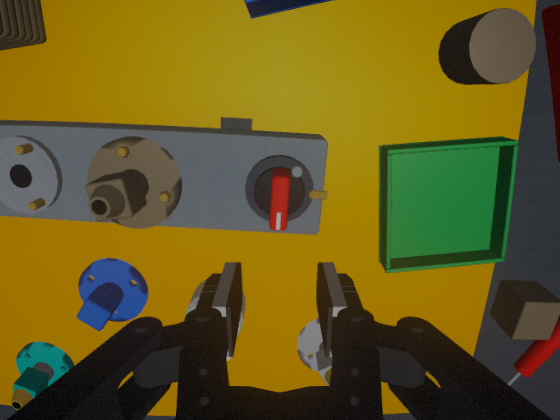

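Request:
{"method": "send_rows", "body": {"dr": [[0, 0, 0], [0, 0, 0], [0, 0, 0], [0, 0, 0], [0, 0, 0], [0, 0, 0], [0, 0, 0], [0, 0, 0]], "xyz": [[0, -5, 0], [0, -11, 0], [0, -17, 0], [0, -23, 0], [0, -29, 0], [0, -35, 0], [0, -40, 0], [0, -43.6, 0]], "jaw": [40, 40, 40, 40, 40, 40, 40, 40]}}

```text
time_s: 8.3
eef_pos: [0.5932, 0.1979, 0.2282]
eef_rot: [-0.0, 1.0, -0.005, -0.0]
wrist_force: [-0.2, -1.2, 0.3]
opening: 0.402
grasp_force: 0.0
```

Request:
{"method": "send_rows", "body": {"dr": [[0, 0, 0], [0, 0, 0], [0, 0, 0], [0, 0, 0], [0, 0, 0], [0, 0, 0], [0, 0, 0], [0, 0, 0]], "xyz": [[0, 0, 0], [0, 0, 0], [0, 0, 0], [0, 0, 0], [0, 0, 0], [0, 0, 0], [0, 0, 0], [0, 0, 0]], "jaw": [40, 40, 40, 40, 40, 40, 40, 40]}}

```text
time_s: 9.3
eef_pos: [0.5939, 0.1954, 0.2283]
eef_rot: [0.0, 1.0, -0.006, -0.0]
wrist_force: [-0.1, -0.0, -0.9]
opening: 0.401
grasp_force: 0.0
```

```bash
python3 -c "
from h import *
snap('wrist','w4'); goto([.58,.195,.22],-10)"
```

```text
xyz cm [-1.39  0.06  0.83] dr [-0.    0.    1.55] yaw now -0.72 pos [0.5939 0.1955 0.2283]
```

View pics/w4.png

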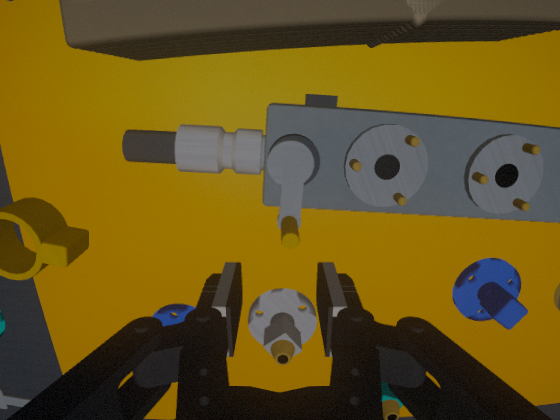

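View w4: cam pivot hub at (292,161), yellow post top at (290,241). Port 1 centre is (387,167) with studs at (413,142), (356,166) and (402,200). Port 2 centre is (507,175).

```bash
python3 - <<'E'
from h import *
np.set_printoptions(precision=4,suppress=True)
cal=np.load('pics/w4_cal.npy',allow_pickle=True).item(); cs=ctrl.calibration('scene'); sc=np.load('pics/s3.npy')
def tri(c1,p1,c2,p2):
    o1,d1=ray(c1,[p1]);o2,d2=ray(c2,[p2]);d1=d1[0];d2=d2[0]
    s=np.linalg.lstsq(np.c_[d1,-d2],o2-o1,rcond=None)[0]; a=o1+s[0]*d1;b=o2+s[1]*d2; return (a+b)/2,np.linalg.norm(a-b)
for p in((274.5,251),(274.5,252)): print(tri(cal,(290,240),cs,p))
for z in(.11,.12,.13): print(z,'post',onplane(cal,[(290,240)],z)[0],'hub',onplane(cal,[(292,161)],z-.04)[0])
im=np.load('pics/w4.npy'); h=cv2.cvtColor(im,cv2.COLOR_RGB2HSV)
# brass studs within ports
m=((h[...,0]>12)&(h[...,0]<32)&(h[...,1]>110)&(h[...,2]>60)).astype(np.uint8)
for c,r in(((387,167),40),((507,175),40)):
    k=np.zeros_like(m); cv2.circle(k,c,r,1,-1); n,l,s,ce=cv2.connectedComponentsWithStats(m*k)
    for i in range(1,n):
        if s[i,4]>20: print('stud',c,ce[i],s[i,4],onplane(cal,[ce[i]],.068)[0])
print('centres',onplane(cal,[(387,167),(507,175)],.058))
E
```

```text
(array([0.5638, 0.1869, 0.0953]), np.float64(0.0019151146290547773))
(array([0.5623, 0.1866, 0.0893]), np.float64(0.004040575902583235))
0.11 post [0.5693 0.1875 0.11  ] hub [0.6209 0.1845 0.07  ]
0.12 post [0.5737 0.1877 0.12  ] hub [0.6229 0.1849 0.08  ]
0.13 post [0.5781 0.188  0.13  ] hub [0.6249 0.1852 0.09  ]
stud (387, 167) [411.9101 140.4157] 89 [0.6367 0.0874 0.068 ]
stud (387, 167) [355.125  164.5104] 96 [0.6172 0.1328 0.068 ]
stud (387, 167) [399.6961 198.5294] 102 [0.5876 0.093  0.068 ]
stud (507, 175) [532.806  148.7612] 67 [ 0.6306 -0.0198  0.068 ]
stud (507, 175) [480.7723 177.4851] 101 [0.6056 0.0237 0.068 ]
stud (507, 175) [522.0693 204.1683] 101 [ 0.5813 -0.0198  0.068 ]
centres [[ 0.6127  0.1031  0.058 ]
 [ 0.6054 -0.0068  0.058 ]]
```

Request:
{"method": "send_rows", "body": {"dr": [[0, 0, -1.6], [0, 0, -3.2], [0, 0, -4.8], [0, 0, -6.4], [0, 0, -8], [0, 0, -9.2], [0, 0, -10.1], [0, 0, -10.1]], "xyz": [[-0.6, 0.2, 1], [-1.2, 0.4, 2], [-1.8, 0.6, 4], [-2.48, 0.83, 6], [-2.48, 0.83, 8], [-2.48, 0.83, 8], [-2.48, 0.83, 8], [-2.48, 0.83, 8]], "jaw": [40, 40, 40, 40, 40, 40, 40, 40]}}

```text
time_s: 10.35
eef_pos: [0.569, 0.1875, 0.1483]
eef_rot: [-0.0, 0.867, 0.499, -0.0]
wrist_force: [0.4, -0.2, 0.1]
opening: 0.401
grasp_force: 0.0
```

```bash
python3 - <<'E'
from h import *
im,cal=snap('wrist','w5'); goto([.569,.1875,.093],60)
h=cv2.cvtColor(im,cv2.COLOR_RGB2HSV)
print(proj(cal,[.569,.1875,.11]),proj(cal,[.62,.1845,.07]))
E
```

```text
xyz cm [ 0.   -0.    5.53] dr [ 0.   -0.   -0.04] yaw now 59.77 pos [0.569  0.1875 0.1483]
[[279.02762157 259.47607987]] [[355.49940252 193.9578021 ]]
```

View pics/w5.png

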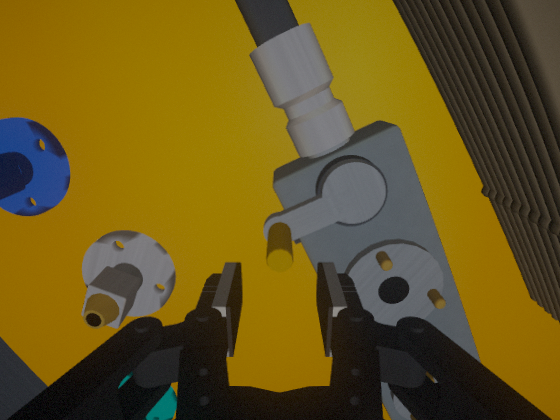

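The post top at (279,259) and the hub at (355,192) match the prediction, so I descend and grip.

Request:
{"method": "send_rows", "body": {"dr": [[0, 0, 0], [0, 0, 0], [0, 0, 0], [0, 0, 0], [0, 0, 0], [0, 0, 0], [0, 0, 0], [0, 0, 0]], "xyz": [[0, 0, 2], [0, 0, 4], [0, 0, 5.4], [0, 0, 5.4], [0, 0, 5.4], [0, 0, 5.4], [0, 0, 5.4], [0, 0, 5.4]], "jaw": [40, 40, 40, 20, 0, 0, 0, 0]}}

```text
time_s: 11.4
eef_pos: [0.5689, 0.1872, 0.0935]
eef_rot: [-0.0, 0.867, 0.499, -0.0]
wrist_force: [5.7, -1.0, -12.2]
opening: 0.142
grasp_force: 58.4
```

```bash
python3 - <<'E'
from h import *
p,r,o=pose(); print(o['opening'],o['grasp_force'],o['wrist_force'],p,yaw(r))
c=np.array([.6200,.1845]); v=p[:2]-c; print(np.linalg.norm(v))
for k in range(1,9):
    a=-np.radians(11.4*k); q=c+np.array([v[0]*np.cos(a)-v[1]*np.sin(a),v[0]*np.sin(a)+v[1]*np.cos(a)])
    d=r.inv().apply(np.r_[q-p[:2],0]); print(np.round(d*100,2))
E
```

```text
0.1416263402653934 58.44655930995941 [  5.69911428  -1.01836048 -12.23665811] [0.56890258 0.18724289 0.09348278] 59.86438919967135
0.05117098636121133
[ 0.95 -0.37 -0.  ]
[ 1.95 -0.55 -0.  ]
[ 2.96 -0.52 -0.  ]
[ 3.95 -0.29 -0.  ]
[ 4.88  0.12 -0.  ]
[ 5.71  0.71 -0.  ]
[ 6.4   1.46 -0.  ]
[ 6.93  2.32 -0.  ]
```

Request:
{"method": "send_rows", "body": {"dr": [[0, 0, 1.7], [0, 0, 3.4], [0, 0, 5.1], [0, 0, 6.8], [0, 0, 8.5], [0, 0, 10.2], [0, 0, 11.9], [0, 0, 13.6]], "xyz": [[0.95, -0.37, 0], [1.95, -0.55, 0], [2.96, -0.52, 0], [3.95, -0.29, 0], [4.88, 0.12, 0], [5.71, 0.71, 0], [6.4, 1.46, 0], [6.93, 2.32, 0]], "jaw": [0, 0, 0, 0, 0, 0, 0, 0]}}

```text
time_s: 12.4
eef_pos: [0.6199, 0.2338, 0.0932]
eef_rot: [0.003, 0.981, -0.192, -0.005]
wrist_force: [-7.1, -10.1, -1.8]
opening: 0.145
grasp_force: 59.9
```

Request:
{"method": "send_rows", "body": {"dr": [[0, 0, 0], [0, 0, 0], [0, 0, 0], [0, 0, 0], [0, 0, 0], [0, 0, 0], [0, 0, 0], [0, 0, 0]], "xyz": [[0, 0, 0], [0, 0, 0], [0, 0, 0], [0, 0, 0], [0, 0, -2], [0, 0, -6], [0, 0, -10], [0, 0, -14]], "jaw": [0, 0, 40, 40, 40, 40, 40, 40]}}

```text
time_s: 13.4
eef_pos: [0.6242, 0.2361, 0.2379]
eef_rot: [-0.001, 0.982, -0.188, 0.001]
wrist_force: [-0.0, 0.4, -0.6]
opening: 0.397
grasp_force: 0.0
```

```bash
python3 - <<'E'
from h import *
np.set_printoptions(precision=4,suppress=True)
im,cal=snap('wrist','w6'); goto([.59,-.115,.235],0)
h=cv2.cvtColor(im,cv2.COLOR_RGB2HSV); m=((h[...,0]>18)&(h[...,0]<32)&(h[...,1]>120)&(h[...,2]>80)).astype(np.uint8)
pr=proj(cal,[.623,.2345,.11])[0]; print('expected post px',pr)
a,b=int(pr[1]),int(pr[0]); cv2.imwrite('pics/k6.png',cv2.resize(im[max(0,a-110):a+90,max(0,b-130):b+130,::-1],None,fx=2,fy=2))
E
```

```text
xyz cm [ 9.56 34.05  0.86] dr [-0.04 -0.11 -3.61] yaw now -21.69 pos [0.6268 0.2367 0.2449]
expected post px [281.5819 205.7666]
```

View pics/k6.png

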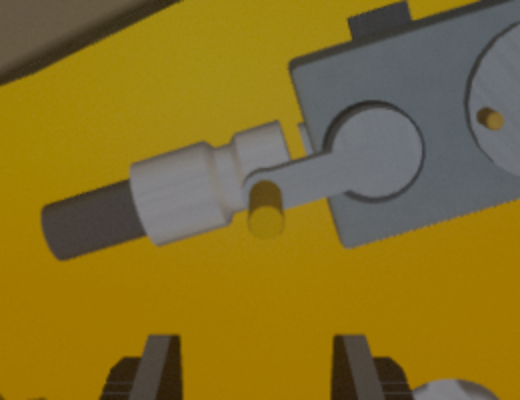

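View k6: the lever now points outwards over the coupling, with the post at (266,222) and the hub at (375,150), so it is open. The manifold is unlocked. Next is the old nozzle.

Request:
{"method": "send_rows", "body": {"dr": [[0, 0, -0.6], [0, 0, -1.2], [0, 0, -1.8], [0, 0, -2.4], [0, 0, -3], [0, 0, -3.6], [0, 0, -3.6], [0, 0, -3.6]], "xyz": [[1.6, 5, 0], [3.2, 10.5, 0], [5, 16, 0], [6.7, 21.5, 0], [8.4, 27, 0], [9.7, 31, 0], [10.5, 33.7, 0], [10.5, 33.7, 0]], "jaw": [80, 80, 80, 80, 80, 80, 80, 80]}}

```text
time_s: 14.45
eef_pos: [0.5969, -0.1183, 0.236]
eef_rot: [0.001, 1.0, -0.003, 0.001]
wrist_force: [-0.3, 0.5, -0.0]
opening: 0.799
grasp_force: 0.0
```

Request:
{"method": "send_rows", "body": {"dr": [[0, 0, 0], [0, 0, 0], [0, 0, 0], [0, 0, 0], [0, 0, 0], [0, 0, 0], [0, 0, 0], [0, 0, 0]], "xyz": [[0, 0, 0], [0, 0, 0], [0, 0, 0], [0, 0, 0], [0, 0, 0], [0, 0, 0], [0, 0, 0], [0, 0, 0]], "jaw": [80, 80, 80, 80, 80, 80, 80, 80]}}

```text
time_s: 15.45
eef_pos: [0.5967, -0.1163, 0.2343]
eef_rot: [-0.0, 1.0, -0.001, -0.0]
wrist_force: [-0.0, 0.4, -0.2]
opening: 0.798
grasp_force: 0.0
```

```bash
python3 - <<'E'
from h import *
np.set_printoptions(precision=4,suppress=True)
im,cal=snap('wrist','w7'); goto([.598,-.1167,.235],0)
def crop(f,c,s=130):
    a=np.load(f'pics/{f}.npy'); a=cv2.copyMakeBorder(a,80,80,80,80,cv2.BORDER_CONSTANT); x,y=c[0]+80,c[1]+80; h=s//2
    b=cv2.resize(a[y-h:y+h,x-h:x+h],(260,260),interpolation=cv2.INTER_CUBIC); cv2.putText(b,f"{f} {c[0]-h},{c[1]-h}",(3,12),0,.4,(255,255,255)); return b
o=proj(cal,[.598,-.1167,.09])[0].astype(int); print(o)
A=np.hstack([crop('w7',o),crop('w4',(487,300)),crop('w4',(283,330))]); B=np.hstack([crop('w5',(40,165)),crop('w2',(520,170)),crop('w1',(320,330))])
cv2.imwrite('pics/comp.png',np.vstack([A,B])[:,:,::-1])
E
```

```text
xyz cm [ 0.13  0.04 -0.07] dr [ 0.   -0.   -0.02] yaw now -0.12 pos [ 0.5967 -0.1163  0.2343]
[279 196]
```

View pics/comp.png

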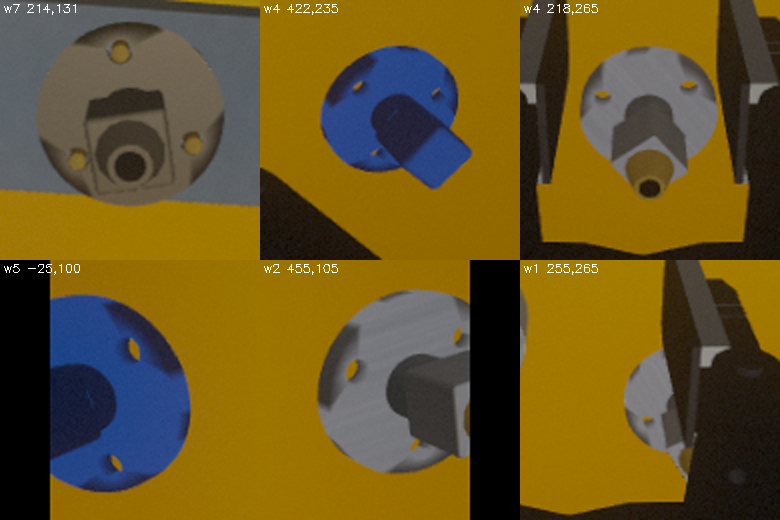

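```bash
cat >> h.py <<'E'
def ring(P,r=.029):
    """fit centre and angle (mod 120 deg) to points on the 3-hole/stud circle"""
    from scipy.optimize import least_squares
    P=np.asarray(P)[:,:2]; c=P.mean(0); z=P-c
    def k(a): return np.round((np.arctan2(P[:,1]-a[1],P[:,0]-a[0])-a[2])/(2*np.pi/3))*2*np.pi/3
    best=None
    for t in np.radians([0,30,60,90]):
        f=lambda a: (np.c_[a[0]+r*np.cos(a[2]+k(a)),a[1]+r*np.sin(a[2]+k(a))]-P).ravel()
        s=least_squares(f,[*c,t]); 
        if best is None or s.cost<best.cost: best=s
    return best.x[:2],np.degrees(best.x[2])%120,np.sqrt(2*best.cost/len(P))
def studs(im,cal,c,rad,z,lo=60):
    """brass studs within rad px of c -> world points at height z"""
    h=cv2.cvtColor(im,cv2.COLOR_RGB2HSV); m=((h[...,0]>12)&(h[...,0]<32)&(h[...,1]>110)&(h[...,2]>lo)).astype(np.uint8)
    k=np.zeros_like(m); cv2.circle(k,tuple(int(v) for v in c),rad,1,-1); n,l,s,ce=cv2.connectedComponentsWithStats(m*k)
    i=[j for j in range(1,n) if s[j,4]>20]; return ce[i],onplane(cal,ce[i],z)
E
python3 - <<'E'
from h import *
np.set_printoptions(precision=4,suppress=True)
c4=np.load('pics/w4_cal.npy',allow_pickle=True).item(); c7=np.load('pics/w7_cal.npy',allow_pickle=True).item()
S=[(214+120/2,131+51/2),(214+192/2,131+145/2),(214+78/2,131+160/2)]
print('port3',ring(onplane(c7,S,.071)))
i4=np.load('pics/w4.npy')
print('port1',ring(studs(i4,c4,(387,167),40,.068)[1]),'port2',ring(studs(i4,c4,(507,175),40,.068)[1]))
P=onplane(c7,[(214+97/2,131+194/2),(214+172/2,131+184/2)],.114); d=P[1]-P[0]; print('block edge angle',np.degrees(np.arctan2(d[1],d[0]))%90,np.linalg.norm(d))
Q=onplane(c7,[(214+97/2,131+194/2),(214+172/2,131+184/2),(214+85/2,131+123/2),(214+165/2,131+112/2)],.114);print(Q)
E
```

```text
port3 (array([ 0.5974, -0.1163]), np.float64(7.814329604086475), np.float64(0.0005163197494606565))
port1 (array([0.6138, 0.1044]), np.float64(83.38310133655368), np.float64(0.00042324518975032574)) port2 (array([ 0.6058, -0.0053]), np.float64(90.19329863495774), np.float64(0.00039514820320115437))
block edge angle 8.024668080833365 0.028053167087140913
[[ 0.581  -0.1041  0.114 ]
 [ 0.5849 -0.1318  0.114 ]
 [ 0.6084 -0.1002  0.114 ]
 [ 0.6125 -0.1289  0.114 ]]
```

Request:
{"method": "send_rows", "body": {"dr": [[0, 0, -0.7], [0, 0, -1.33], [0, 0, -1.33], [0, 0, -1.33], [0, 0, -1.33], [0, 0, -1.33], [0, 0, -1.33], [0, 0, -1.33]], "xyz": [[0.04, 0, 2.5], [0.04, 0, 6], [0.04, 0, 9.5], [0.04, 0, 12], [0.04, 0, 13.6], [0.04, 0, 13.6], [0.04, 0, 13.6], [0.04, 0, 13.6]], "jaw": [80, 80, 80, 80, 80, 70, 20, 20]}}

```text
time_s: 16.5
eef_pos: [0.5982, -0.1166, 0.1001]
eef_rot: [0.001, 0.998, 0.069, 0.001]
wrist_force: [-0.5, 0.3, -3.5]
opening: 0.345
grasp_force: 59.5
```

Request:
{"method": "send_rows", "body": {"dr": [[0, 0, 0], [0, 0, 0], [0, 0, 0], [0, 0, 0], [0, 0, 0], [0, 0, 0], [0, 0, 0], [0, 0, 0]], "xyz": [[0, 0, 0], [0, 0, 0], [0, 0, -0.5], [0, 0, -1.2], [0, 0, -2], [0, 0, -4], [0, 0, -6], [0, 0, -8]], "jaw": [20, 10, 10, 10, 10, 10, 10, 10]}}

```text
time_s: 17.5
eef_pos: [0.5974, -0.1164, 0.1804]
eef_rot: [0.0, 0.998, 0.069, 0.001]
wrist_force: [0.6, -0.2, -5.4]
opening: 0.341
grasp_force: 59.7
```

```bash
python3 - <<'E'
from h import *
goto([.558,-.407,.15],3); o=pose()[2]; print(o['opening'],o['grasp_force'],o['wrist_force'])
E
```

```text
xyz cm [-7.88 28.25  3.06] dr [ 0.01 -0.01  0.81] yaw now 7.86 pos [ 0.5974 -0.1164  0.1804]
0.3409213530647823 59.685110449790955 [ 0.59327298 -0.24890027 -5.35761688]
```

Request:
{"method": "send_rows", "body": {"dr": [[0, 0, 0], [0, 0, 0.8], [0, 0, 0.8], [0, 0, 0.8], [0, 0, 0.8], [0, 0, 0.8], [0, 0, 0.8], [0, 0, 0.8]], "xyz": [[-1, 4, 0], [-2.2, 8, 0], [-3.4, 12.5, 0], [-4.6, 17, 0], [-5.8, 21, 0], [-6.9, 25, 0], [-7.88, 28.2, 0], [-7.88, 28.2, 0]], "jaw": [10, 10, 10, 10, 10, 10, 10, 10]}}

```text
time_s: 18.5
eef_pos: [0.5567, -0.4095, 0.1795]
eef_rot: [0.001, 1.0, 0.025, 0.0]
wrist_force: [-0.0, 0.6, -4.0]
opening: 0.345
grasp_force: 60.4
```

```bash
python3 - <<'E'
from h import *
goto([.558,-.407,.05],3); o=pose()[2]; print(o['opening'],o['grasp_force'],o['wrist_force'])
E
```

```text
xyz cm [ 0.13 -0.26 12.95] dr [ 0.02 -0.01 -0.02] yaw now 2.87 pos [ 0.5567 -0.4095  0.1795]
0.344861238980574 60.360896587371826 [-0.00777302  0.60312249 -3.96602156]
```

Request:
{"method": "send_rows", "body": {"dr": [[0, 0, 0], [0, 0, 0], [0, 0, 0], [0, 0, 0], [0, 0, 0], [0, 0, 0], [0, 0, 0], [0, 0, 0]], "xyz": [[0, 0, 3], [0, 0, 6], [0, 0, 9], [0, 0, 11], [0, 0, 12.5], [0, 0, 13], [0, 0, 13], [0, 0, 13]], "jaw": [10, 10, 10, 10, 10, 10, 10, 60]}}

```text
time_s: 19.5
eef_pos: [0.5586, -0.4073, 0.0502]
eef_rot: [0.001, 1.0, 0.027, 0.001]
wrist_force: [0.0, -0.1, -0.6]
opening: 0.543
grasp_force: 0.0
```

Request:
{"method": "send_rows", "body": {"dr": [[0, 0, 0], [0, 0, 0], [0, 0, 0], [0, 0, 0], [0, 0, 0], [0, 0, 0], [0, 0, 0], [0, 0, 0]], "xyz": [[0, 0, 0], [0, 0, 0], [0, 0, 0], [0, 0, -2], [0, 0, -5], [0, 0, -9], [0, 0, -13], [0, 0, -17]], "jaw": [60, 60, 60, 60, 60, 60, 60, 60]}}

```text
time_s: 20.5
eef_pos: [0.5577, -0.4064, 0.2215]
eef_rot: [0.001, 1.0, 0.027, 0.001]
wrist_force: [0.2, 0.1, -0.8]
opening: 0.6
grasp_force: 0.0
```

```bash
python3 - <<'E'
from h import *
im,cal=snap('wrist','w8'); goto([.374,-.29,.20],0); o=pose()[2]; print(o['opening'],o['grasp_force'],o['wrist_force'],proj(cal,[.558,-.407,.045]))
h=cv2.cvtColor(im,cv2.COLOR_RGB2HSV); m=((h[...,0]>8)&(h[...,0]<25)&(h[...,1]<110)&(h[...,1]>25)&(h[...,2]>50)).astype(np.uint8)
n,l,s,ce=cv2.connectedComponentsWithStats(cv2.morphologyEx(m,cv2.MORPH_OPEN,np.ones((3,3))))
for i in range(1,n):
    if s[i,4]>300: print(s[i],ce[i],onplane(cal,[ce[i]],.03)[0])
# top camera check for parts moved
im,cal=snap('top','t8')
E
```

```text
xyz cm [-17.93 -12.84   2.62] dr [ 0.08 -0.07  0.51] yaw now 3.07 pos [ 0.5598 -0.4084  0.2286]
0.6003887633916822 0.0 [ 1.31441841 -0.93721008  5.45818058] [[279.36320241 187.51462173]]
[ 273    0   80   41 2500] [312.1664  16.5996] [ 0.6998827  -0.42622174  0.03      ]
[ 131   95   19  101 1385] [140.91263538 142.67509025] [ 0.58934704 -0.28053689  0.03      ]
[ 239  143   81   76 3718] [278.62560516 178.24475524] [ 0.56265476 -0.40609826  0.03      ]
[  33  245   53   50 1095] [ 65.43835616 263.60730594] [ 0.46167379 -0.19055194  0.03      ]
[344 265  27  45 585] [356.94188034 287.96410256] [ 0.45160172 -0.49263458  0.03      ]
[186 266  29  44 594] [200.38720539 288.70875421] [ 0.44219368 -0.33183578  0.03      ]
[ 369  271   51   56 1036] [396.55888031 301.31660232] [ 0.4371272  -0.53698337  0.03      ]
[  7 273  45  44 644] [ 34.57453416 289.91459627] [ 0.42649821 -0.14857696  0.03      ]
```

The old nozzle is in the tray, with its mask centred at (279,178), about (0.563,-0.406). Next is the clean nozzle nearest the tray.

Request:
{"method": "send_rows", "body": {"dr": [[0, 0, 0.5], [0, 0, 0.5], [0, 0, 0.5], [0, 0, 0.5], [0, 0, 0.5], [0, 0, 0.5], [0, 0, 0.5], [0, 0, 0.5]], "xyz": [[-3, -2, 0], [-6.5, -4.5, 0], [-10, -7, 0.5], [-13.5, -9.5, 1], [-16, -11.5, 1.5], [-17.8, -12.7, 2], [-17.8, -12.7, 2], [-17.8, -12.7, 2]], "jaw": [80, 80, 80, 80, 80, 80, 80, 80]}}

```text
time_s: 21.6
eef_pos: [0.3737, -0.2898, 0.1992]
eef_rot: [0.001, 1.0, 0.0, 0.001]
wrist_force: [-0.4, -0.2, 0.4]
opening: 0.798
grasp_force: 0.0
```

Request:
{"method": "send_rows", "body": {"dr": [[0, 0, 0], [0, 0, 0], [0, 0, 0], [0, 0, 0], [0, 0, 0], [0, 0, 0], [0, 0, 0], [0, 0, 0]], "xyz": [[0, 0, 0], [0, 0, 0], [0, 0, 0], [0, 0, 0], [0, 0, 0], [0, 0, 0], [0, 0, 0], [0, 0, 0]], "jaw": [80, 80, 80, 80, 80, 80, 80, 80]}}

```text
time_s: 22.6
eef_pos: [0.373, -0.289, 0.1983]
eef_rot: [0.0, 1.0, 0.001, 0.0]
wrist_force: [0.2, -0.2, -0.1]
opening: 0.796
grasp_force: 0.0
```

```bash
cat >> h.py <<'E'
def look(im,cal,guess,tag,blue=False):
    """flange on the mat at guess: mask -> centre; holes (mat seen through) -> ring; saves crop"""
    h=cv2.cvtColor(im,cv2.COLOR_RGB2HSV); H,S,V=[h[...,i].astype(int) for i in range(3)]
    c=proj(cal,[*guess,.01])[0]; m=((H>105)&(H<125)&(S>150)) if blue else ((S<90)&(V>60))
    k=np.zeros(m.shape,np.uint8); cv2.circle(k,tuple(c.astype(int)),110,1,-1)
    m=m.astype(np.uint8)*k; n,l,s,ce=cv2.connectedComponentsWithStats(m); i=1+np.argmax(s[1:,4]); f=(l==i).astype(np.uint8)
    cn=cv2.findContours(f,cv2.RETR_CCOMP,cv2.CHAIN_APPROX_NONE); out=[]
    mat=((H>15)&(H<32)&(S>140)).astype(np.uint8); hull=np.zeros_like(f); big=max(cn[0],key=cv2.contourArea)
    cv2.drawContours(hull,[cv2.convexHull(big)],-1,1,-1); hull=cv2.erode(hull,np.ones((5,5)))
    n,l,s,ce=cv2.connectedComponentsWithStats(mat*hull)
    for j in range(1,n):
        if s[j,4]>12: out.append((ce[j].round(1).tolist(),int(s[j,4]),onplane(cal,[ce[j]],.005)[0][:2].round(4).tolist()))
    print('flange px',c.round(),'bbox',cv2.boundingRect(big)); [print(' hole',x) for x in out]
    x,y=c.astype(int); p=cv2.copyMakeBorder(im,200,200,200,200,cv2.BORDER_CONSTANT)[y+110:y+310,x+100:x+300]
    cv2.imwrite(f'pics/{tag}_c.png',cv2.resize(p[:,:,::-1],(600,600),interpolation=cv2.INTER_CUBIC)); print('crop origin',x-100,y-90,'scale 3')
E
python3 - <<'E'
from h import *
im,cal=snap('wrist','w9'); goto([.374,-.29,.20],0); look(im,cal,(.374,-.29),'n390')
E
```

```text
xyz cm [ 0.1   0.09 -0.17] dr [-0.   -0.    0.01] yaw now 0.06 pos [ 0.373  -0.2891  0.1983]
flange px [280. 183.] bbox (248, 135, 87, 87)
 hole ([292.1, 147.3], 89, [0.4059, -0.3008])
 hole ([293.0, 192.4], 574, [0.3638, -0.3022])
 hole ([263.6, 193.3], 65, [0.3629, -0.2747])
 hole ([318.6, 193.9], 40, [0.3624, -0.3261])
crop origin 180 93 scale 3
```

View pics/n390_c.png

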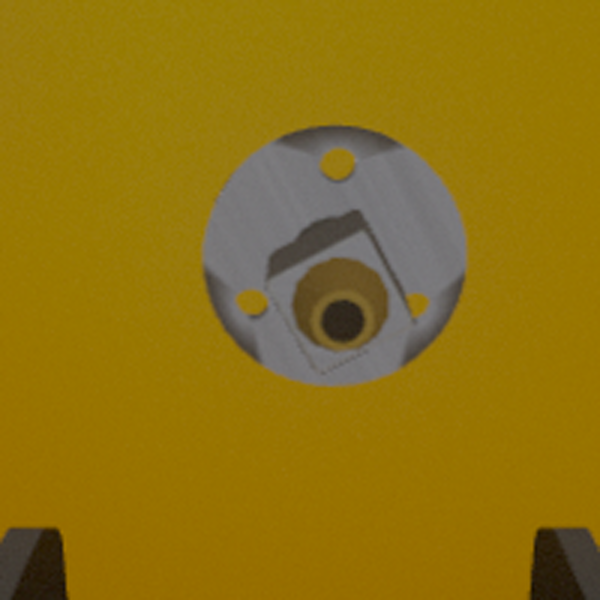

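The crop shows the aluminium nozzle with a brass tip. Its flange centre is at crop (334,255), its holes are at (338,162), (252,301) and (417,303), and the block's top corners are (268,288), (363,232), (418,322) and (322,375).

```bash
python3 - <<'E'
from h import *
np.set_printoptions(precision=4,suppress=True)
cal=np.load('pics/w9_cal.npy',allow_pickle=True).item()
f=lambda *p:[(180+x/3,93+y/3) for x,y in p]
c=onplane(cal,f((334.5,255.5)),.008)[0][:2]; print('centre',c)
H=onplane(cal,f((338,162),(252,301)),.008)[:,:2]; v=H-c; print('holes ang',np.degrees(np.arctan2(v[:,1],v[:,0]))%120,np.linalg.norm(v,axis=1), ring(H))
B=onplane(cal,f((268,288),(363,232),(418,322),(322,375)),.056)[:,:2]; print('block c',B.mean(0))
for i in range(4): d=B[(i+1)%4]-B[i]; print(np.degrees(np.arctan2(d[1],d[0]))%90,np.linalg.norm(d))
E
```

```text
centre [ 0.3782 -0.3005]
holes ang [118.5638 119.7341] [0.0285 0.0291] (array([ 0.3777, -0.3006]), np.float64(118.79948524673263), np.float64(4.9843383964523706e-05))
block c [ 0.3767 -0.3011]
31.37822959240046 0.02858608458725952
31.83331008408561 0.028364881774981067
30.61354655247729 0.029197236767870494
30.59329870255282 0.02797695071630974
```

Request:
{"method": "send_rows", "body": {"dr": [[0, 0, -1.5], [0, 0, -3], [0, 0, -4.5], [0, 0, -5.05], [0, 0, -5.05], [0, 0, -5.05], [0, 0, -5.05], [0, 0, -5.05]], "xyz": [[0.4, 1.17, 2], [0.42, 1.17, 5], [0.42, 1.17, 8], [0.42, 1.17, 11], [0.42, 1.17, 14], [0.42, 1.17, 15.6], [0.42, 1.17, 15.6], [0.42, 1.17, 15.6]], "jaw": [80, 80, 80, 80, 80, 80, 80, 70]}}

```text
time_s: 23.65
eef_pos: [0.3778, -0.3014, 0.0433]
eef_rot: [0.001, 0.965, 0.262, 0.0]
wrist_force: [0.5, -0.5, 0.2]
opening: 0.702
grasp_force: 0.0
```

Request:
{"method": "send_rows", "body": {"dr": [[0, 0, 0], [0, 0, 0], [0, 0, 0], [0, 0, 0], [0, 0, 0], [0, 0, 0], [0, 0, 0], [0, 0, 0]], "xyz": [[0, 0, 0], [0, 0, 0], [0, 0, 0], [0, 0, 0], [0, 0, 0], [0, 0, -2], [0, 0, -6], [0, 0, -10]], "jaw": [50, 20, 10, 10, 10, 10, 10, 10]}}

```text
time_s: 24.65
eef_pos: [0.3768, -0.3001, 0.1429]
eef_rot: [-0.001, 0.965, 0.262, -0.0]
wrist_force: [1.1, -0.2, -1.9]
opening: 0.339
grasp_force: 59.7
```

```bash
python3 - <<'E'
from h import *
o=pose()[2]; print(o['opening'],o['grasp_force'],o['wrist_force']); goto([.5974,-.1163,.18],37.8)
E
```

```text
0.3394060686736219 59.71874535083771 [ 1.09824941 -0.16810677 -1.86549172]
xyz cm [28.33 -4.71 -3.71] dr [-0.01  0.   -1.24] yaw now 30.36 pos [ 0.3768 -0.3001  0.1429]
```

Request:
{"method": "send_rows", "body": {"dr": [[0, 0, 0], [0, 0, -0.6], [0, 0, -1.24], [0, 0, -1.24], [0, 0, -1.24], [0, 0, -1.24], [0, 0, -1.24], [0, 0, -1.24]], "xyz": [[2, -0.4, -2.5], [6, -1, -4], [11, -1.8, -4], [16, -2.7, -4], [21, -3.5, -4], [25, -4.2, -4], [28.3, -4.7, -4], [28.3, -4.7, -4]], "jaw": [10, 10, 10, 10, 10, 10, 10, 10]}}

```text
time_s: 25.65
eef_pos: [0.5985, -0.1152, 0.1817]
eef_rot: [-0.0, 0.946, 0.325, -0.0]
wrist_force: [0.0, -0.4, -3.8]
opening: 0.34
grasp_force: 59.8
```

Request:
{"method": "send_rows", "body": {"dr": [[0, 0, 0], [0, 0, 0], [0, 0, 0], [0, 0, 0], [0, 0, 0], [0, 0, 0], [0, 0, 0], [0, 0, 0]], "xyz": [[0, 0, 0], [0, 0, 0], [0, 0, 0], [0, 0, 0], [0, 0, 0], [0, 0, 0], [0, 0, 0], [0, 0, 0]], "jaw": [10, 10, 10, 10, 10, 10, 10, 10]}}

```text
time_s: 26.65
eef_pos: [0.5977, -0.1171, 0.1823]
eef_rot: [0.0, 0.946, 0.324, -0.0]
wrist_force: [0.2, -0.6, -2.7]
opening: 0.342
grasp_force: 59.8
```

```bash
python3 - <<'E'
from h import *
im,cal=snap('wrist','w10'); o=pose()[2]; print(o['opening'],o['grasp_force'],o['wrist_force']); goto([.5974,-.1163,.122],37.8)
p,r,o=pose(); u=p-[0,0,.041]
c=proj(cal,u)[0].astype(int); print(c)
cv2.imwrite('pics/w10c.png',cv2.resize(im[60:400,110:450,::-1],(600,600),interpolation=cv2.INTER_CUBIC))
E
```

```text
0.34044789088199073 59.838775992393494 [ 0.58264462 -0.42052084 -3.7220228 ]
xyz cm [ 0.02 -0.08  6.03] dr [-0.  0.  0.] yaw now 37.81 pos [ 0.5977 -0.1171  0.1823]
[278 257]
```

View pics/w10c.png

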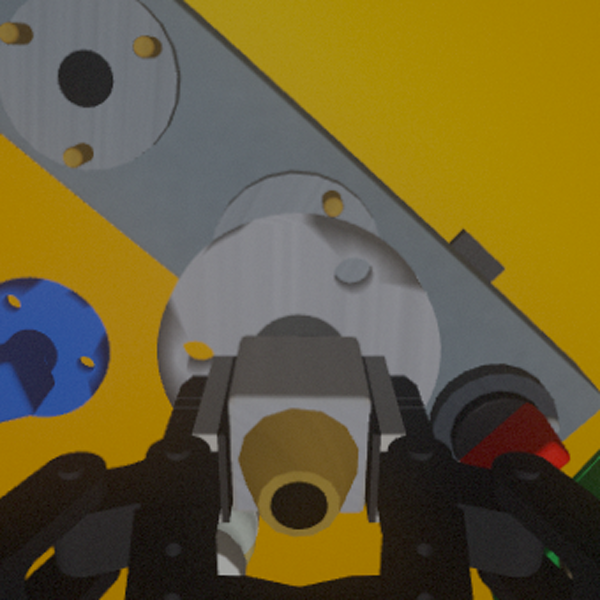

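View w10c: the held flange's hole is at crop (352,270), the target stud at (332,203), and the other hole at (198,350). I'll compare angles numerically.

```bash
python3 - <<'E'
from h import *
np.set_printoptions(precision=4,suppress=True)
cal=np.load('pics/w10_cal.npy',allow_pickle=True).item(); p,r,o=pose()
f=lambda *q:[(110+x*340/600,60+y*340/600) for x,y in q]
H=onplane(cal,f((352,268),(199,347)),p[2]-.041+.009)[:,:2]; print(H,ring(H), 'tcp',p[:2])
v=H-p[:2]; print(np.degrees(np.arctan2(v[:,1],v[:,0]))%120,np.linalg.norm(v,axis=1))
S=onplane(cal,f((332,201)),.072)[:,:2]; v=S-[.5974,-.1163]; print(S,np.degrees(np.arctan2(v[:,1],v[:,0]))%120,np.linalg.norm(v,axis=1))
print('port2',ring(onplane(cal,f((14,32),(147,45),(76,155)),.07)))
E
```

```text
[[ 0.6284 -0.1113]
 [ 0.5846 -0.0925]] (array([ 0.6122, -0.0886]), np.float64(66.88628176681505), np.float64(0.00126044228293562)) tcp [ 0.5977 -0.1171]
[ 10.6892 118.1931] [0.0313 0.0278]
[[ 0.6275 -0.1103]] [11.3062] [0.0307]
port2 (array([ 0.6064, -0.0074]), np.float64(90.72198512016628), np.float64(0.0004078929040639721))
```

Request:
{"method": "send_rows", "body": {"dr": [[0, 0, 0], [0, 0, 0], [0, 0, 0], [0, 0, 0], [0, 0, 0], [0, 0, 0], [0, 0, 0], [0, 0, 0]], "xyz": [[0.02, -0.1, 2], [0.02, -0.1, 4], [0.02, -0.1, 5.5], [0.02, -0.1, 6], [0.02, -0.1, 6.3], [0.02, -0.1, 6.6], [0.02, -0.1, 6.8], [0.02, -0.1, 7]], "jaw": [10, 10, 10, 10, 10, 10, 10, 10]}}

```text
time_s: 27.7
eef_pos: [0.5975, -0.1163, 0.1126]
eef_rot: [0.0, 0.946, 0.324, 0.0]
wrist_force: [0.4, -0.1, -2.1]
opening: 0.342
grasp_force: 59.8
```

```bash
python3 - <<'E'
from h import *
o=pose()[2]; print(o['opening'],o['grasp_force'],o['wrist_force'],o['torque']); goto([.5974,-.1163,.099],37.8)
E
```

```text
0.34194562924882616 59.843469858169556 [ 0.40888107 -0.07632164 -2.14879232] [ 0.03669413 -0.00955487 -0.00516893]
xyz cm [-0.   -0.01  1.36] dr [ 0.01 -0.    0.  ] yaw now 37.8 pos [ 0.5975 -0.1163  0.1126]
```

Request:
{"method": "send_rows", "body": {"dr": [[0, 0, 0], [0, 0, 0], [0, 0, 0], [0, 0, 0], [0, 0, 0], [0, 0, 0], [0, 0, 0], [0, 0, 0]], "xyz": [[0, 0, 0.3], [0, 0, 0.6], [0, 0, 0.8], [0, 0, 1], [0, 0, 1.15], [0, 0, 1.25], [0, 0, 1.35], [0, 0, 1.35]], "jaw": [10, 10, 10, 10, 10, 10, 10, 10]}}

```text
time_s: 28.7
eef_pos: [0.5972, -0.1162, 0.1014]
eef_rot: [0.0, 0.946, 0.324, -0.0]
wrist_force: [-9.7, 2.8, 16.3]
opening: 0.341
grasp_force: 62.2
```

Request:
{"method": "send_rows", "body": {"dr": [[0, 0, 0], [0, 0, 0], [0, 0, 0], [0, 0, 0], [0, 0, 0], [0, 0, 0], [0, 0, 0], [0, 0, 0]], "xyz": [[0, 0, 0], [0, 0, 0], [0, 0, 0], [0, 0, 0], [0, 0, -2], [0, 0, -6], [0, 0, -10], [0, 0, -14]], "jaw": [60, 60, 60, 60, 60, 60, 60, 60]}}

```text
time_s: 29.7
eef_pos: [0.5974, -0.1163, 0.2418]
eef_rot: [0.001, 0.946, 0.324, 0.001]
wrist_force: [0.7, -0.2, 0.3]
opening: 0.602
grasp_force: 0.0
```

```bash
python3 - <<'E'
from h import *
np.set_printoptions(precision=4,suppress=True)
im,cal=snap('wrist','w11'); goto([.41,.185,.20],0); print(pose()[2]['opening'])
# seated check: studs protruding through flange, brass at z .074; and the flange circle
ce,P=studs(im,cal,proj(cal,[.5974,-.1163,.068])[0],85,.072); print(ce,P)
t,ct=snap('top','t11'); h=cv2.cvtColor(t,cv2.COLOR_RGB2HSV)
t0=np.load('pics/top0.npy').astype(int)
for n,q in dict(n245=(245,201),cap209=(209,207),cap315=(315,191)).items():
    x,y=q; d=np.abs(t[y-14:y+15,x-14:x+15].astype(int)-t0[y-14:y+15,x-14:x+15]).mean(); print(n,'change',d.round(1))
E
```

```text
xyz cm [  3.49 -35.57   4.52] dr [ 0.07 -0.08  6.3 ] yaw now 37.82 pos [ 0.6001 -0.1172  0.2484]
0.599001459992504
[[322.1638 137.2063]
 [295.2568 160.027 ]
 [240.2762 233.8836]
 [245.4156 188.2857]
 [278.631  203.2775]] [[ 0.6549 -0.1169  0.072 ]
 [ 0.6264 -0.1112  0.072 ]
 [ 0.5438 -0.114   0.072 ]
 [ 0.5809 -0.0927  0.072 ]
 [ 0.5877 -0.1236  0.072 ]]
n245 change 4.3
cap209 change 4.0
cap315 change 47.4
```

Request:
{"method": "send_rows", "body": {"dr": [[0, 0, 1], [0, 0, 2], [0, 0, 3], [0, 0, 4], [0, 0, 5], [0, 0, 6.3], [0, 0, 6.3], [0, 0, 6.3]], "xyz": [[0.5, -5, 0], [1.1, -10.5, 0], [1.7, -16, 1], [2.3, -21.5, 2], [2.8, -27, 3], [3.3, -32, 4], [3.7, -35.2, 4.2], [3.7, -35.2, 4.2]], "jaw": [80, 80, 80, 80, 80, 80, 80, 80]}}

```text
time_s: 30.8
eef_pos: [0.4095, 0.1861, 0.1971]
eef_rot: [-0.0, 1.0, 0.002, 0.0]
wrist_force: [0.6, -1.4, 0.2]
opening: 0.8
grasp_force: 0.0
```

Request:
{"method": "send_rows", "body": {"dr": [[0, 0, 0], [0, 0, 0], [0, 0, 0], [0, 0, 0], [0, 0, 0], [0, 0, 0], [0, 0, 0], [0, 0, 0]], "xyz": [[0, 0, 0], [0, 0, 0], [0, 0, 0], [0, 0, 0], [0, 0, 0], [0, 0, 0], [0, 0, 0], [0, 0, 0]], "jaw": [80, 80, 80, 80, 80, 80, 80, 80]}}

```text
time_s: 31.8
eef_pos: [0.4107, 0.1846, 0.1968]
eef_rot: [-0.0, 1.0, 0.0, 0.0]
wrist_force: [0.4, 0.3, -0.4]
opening: 0.794
grasp_force: 0.0
```

```bash
python3 - <<'E'
from h import *
im,cal=snap('wrist','w12'); goto([.41,.185,.20],0); look(im,cal,(.41,.185),'n245')
h=cv2.cvtColor(im,cv2.COLOR_RGB2HSV); x,y=proj(cal,[.41,.185,.01])[0].astype(int)
t,ct=snap('top','t12'); t0=np.load('pics/top0.npy').astype(int)
x,y=315,191; print('cap315 change',np.abs(t[y-14:y+15,x-14:x+15].astype(int)-t0[y-14:y+15,x-14:x+15]).mean().round(1))
hh=cv2.cvtColor(t,cv2.COLOR_RGB2HSV); m=((hh[...,0]>105)&(hh[...,0]<122)&(hh[...,1]>150)&(hh[...,2]>80)).astype(np.uint8); n,l,s,ce=cv2.connectedComponentsWithStats(m)
print([(ce[i].round(1).tolist(),int(s[i,4])) for i in range(1,n) if s[i,4]>60])
E
```

```text
xyz cm [-0.07 -0.04 -0.32] dr [ 0. -0.  0.] yaw now 0.01 pos [0.4107 0.1846 0.1968]
flange px [279. 185.] bbox (225, 127, 88, 88)
 hole ([294.2, 152.6], 90, [0.439, 0.171])
 hole ([238.7, 159.6], 78, [0.4327, 0.221])
 hole ([266.8, 184.3], 591, [0.4096, 0.1958])
crop origin 178 95 scale 3
cap315 change 4.3
[([382.4, 90.1], 940), ([314.2, 189.9], 171), ([203.9, 206.4], 86)]
```

```bash
python3 - <<'E'
from h import *
np.set_printoptions(precision=4,suppress=True)
cal=np.load('pics/w12_cal.npy',allow_pickle=True).item(); im=np.load('pics/w12.npy')
H=onplane(cal,[(294.2,152.6),(238.7,159.6)],.007)[:,:2]; c=onplane(cal,[(268.5,170.5)],.008)[0][:2]; v=H-c
print('c',c,np.degrees(np.arctan2(v[:,1],v[:,0]))%120,np.linalg.norm(v,axis=1),ring(H))
g=cv2.cvtColor(im,cv2.COLOR_RGB2GRAY); L=cv2.createLineSegmentDetector().detect(cv2.resize(g[125:225,220:320],None,fx=3,fy=3))[0][:,0]
for l in L:
    a=l.reshape(2,2)/3+[220,125]; P=onplane(cal,a,.056)[:,:2]; d=P[1]-P[0]; n=np.linalg.norm(d)
    if n>.010: print(a.round().ravel(),'len',n.round(4),'ang',(np.degrees(np.arctan2(d[1],d[0]))%90).round(1),'mid',P.mean(0))
cv2.imwrite('pics/n245_c.png',cv2.resize(im[115:235,205:325,::-1],(600,600),interpolation=cv2.INTER_CUBIC))
E
```

```text
c [0.4233 0.1941] [64.9281 69.8348] [0.0281 0.0284] (array([0.4506, 0.1977]), np.float64(7.188928447825259), np.float64(7.679864175443371e-05))
[256. 163. 270. 154.] len 0.013 ang 32.4 mid [0.443  0.1967]
[245. 173. 257. 164.] len 0.0125 ang 38.0 mid [0.4356 0.206 ]
[230. 150. 238. 139.] len 0.01 ang 51.3 mid [0.4538 0.2184]
[269. 161. 242. 181.] len 0.0259 ang 37.3 mid [0.4336 0.2025]
[279. 161. 287. 174.] len 0.0112 ang 31.9 mid [0.4363 0.1815]
[225. 164. 230. 150.] len 0.0117 ang 68.6 mid [0.4445 0.2238]
[292. 188. 271. 160.] len 0.0273 ang 37.2 mid [0.4309 0.1824]
[298. 138. 308. 150.] len 0.0121 ang 39.7 mid [0.4542 0.1666]
[282. 213. 269. 216.] len 0.0108 ang 9.4 mid [0.3983 0.1872]
```

```bash
python3 - <<'E'
from h import *
np.set_printoptions(precision=4,suppress=True)
cal=np.load('pics/w12_cal.npy',allow_pickle=True).item()
B=onplane(cal,[(242,181),(292,188)],.056); print(B.mean(0))
# circle centre from 2 holes 120 deg apart
H=onplane(cal,[(294.2,152.6),(238.7,159.6)],.007)[:,:2]; d=H[1]-H[0]; n=np.array([-d[1],d[0]])/np.linalg.norm(d); 
for s in(1,-1): print(H.mean(0)+s*n*.0145)
goto([.4225,.194,.0425],37.2)
E
```

```text
[0.4229 0.1938 0.056 ]
[0.4218 0.1941]
[0.4506 0.1977]
xyz cm [ 1.18 -0.94 15.43] dr [-0.   0.  -6.2] yaw now 0.01 pos [0.4107 0.1846 0.1968]
```

Request:
{"method": "send_rows", "body": {"dr": [[0, 0, -1.5], [0, 0, -3], [0, 0, -4.5], [0, 0, -6.2], [0, 0, -6.2], [0, 0, -6.2], [0, 0, -6.2], [0, 0, -6.2]], "xyz": [[1.18, -0.94, 2], [1.18, -0.94, 5], [1.18, -0.94, 8], [1.18, -0.94, 11], [1.18, -0.94, 14], [1.18, -0.94, 15.4], [1.18, -0.94, 15.4], [1.18, -0.94, 15.4]], "jaw": [80, 80, 80, 80, 80, 80, 80, 70]}}

```text
time_s: 32.9
eef_pos: [0.4234, 0.1942, 0.0438]
eef_rot: [0.0, 0.948, 0.319, 0.001]
wrist_force: [-0.7, 0.0, 0.2]
opening: 0.698
grasp_force: 0.0
```

Request:
{"method": "send_rows", "body": {"dr": [[0, 0, 0], [0, 0, 0], [0, 0, 0], [0, 0, 0], [0, 0, 0], [0, 0, 0], [0, 0, 0], [0, 0, 0]], "xyz": [[0, 0, 0], [0, 0, 0], [0, 0, 0], [0, 0, 0], [0, 0, 0], [0, 0, -2], [0, 0, -6], [0, 0, -10]], "jaw": [50, 20, 10, 10, 10, 10, 10, 10]}}

```text
time_s: 33.9
eef_pos: [0.4215, 0.1938, 0.1432]
eef_rot: [-0.0, 0.948, 0.319, -0.001]
wrist_force: [0.7, -0.1, -3.5]
opening: 0.346
grasp_force: 59.9
```

```bash
python3 - <<'E'
from h import *
o=pose()[2]; print(o['opening'],o['grasp_force'],o['wrist_force']); goto([.6138,.1038,.185],53.4)
E
```

```text
0.34624335060981337 59.87997829914093 [ 0.67555981 -0.09389383 -3.50031459]
xyz cm [ 9.87 18.79 -4.22] dr [-0.01  0.02 -2.7 ] yaw now 37.2 pos [0.4215 0.1938 0.1432]
```

Request:
{"method": "send_rows", "body": {"dr": [[0, 0, -0.7], [0, 0, -1.4], [0, 0, -2], [0, 0, -2.7], [0, 0, -2.7], [0, 0, -2.7], [0, 0, -2.7], [0, 0, -2.7]], "xyz": [[1, 2, -2.5], [3, 5.5, -4.2], [5, 9.5, -4.2], [7, 13.5, -4.2], [9, 17, -4.2], [9.85, 18.75, -4.2], [9.85, 18.75, -4.2], [9.85, 18.75, -4.2]], "jaw": [10, 10, 10, 10, 10, 10, 10, 10]}}

```text
time_s: 34.9
eef_pos: [0.6131, 0.1046, 0.1839]
eef_rot: [-0.001, 0.893, 0.449, -0.001]
wrist_force: [0.6, 0.6, -4.6]
opening: 0.338
grasp_force: 60.2
```

Request:
{"method": "send_rows", "body": {"dr": [[0, 0, 0], [0, 0, 0], [0, 0, 0], [0, 0, 0], [0, 0, 0], [0, 0, 0], [0, 0, 0], [0, 0, 0]], "xyz": [[0, 0, 0], [0, 0, 0], [0, 0, 0], [0, 0, 0], [0, 0, 0], [0, 0, 0], [0, 0, 0], [0, 0, 0]], "jaw": [10, 10, 10, 10, 10, 10, 10, 10]}}

```text
time_s: 35.9
eef_pos: [0.6144, 0.1042, 0.1848]
eef_rot: [-0.0, 0.893, 0.449, -0.0]
wrist_force: [-0.3, -0.4, -3.7]
opening: 0.34
grasp_force: 60.2
```

```bash
python3 - <<'E'
from h import *
np.set_printoptions(precision=4,suppress=True)
im,cal=snap('wrist','w13'); o=pose()[2]; print(o['opening'],o['grasp_force'],o['wrist_force']); goto([.6138,.1038,.122],53.4)
p,r,o=pose(); zf=p[2]-.043+.009
ph=proj(cal,[[p[0]+.029*np.cos(a),p[1]+.029*np.sin(a),zf] for a in np.radians([83.4,203.4,323.4])]); print('exp holes px',ph)
ce,P=studs(im,cal,proj(cal,[.6138,.1038,.07])[0],75,.072); print('studs',ce,P)
q=[(.6138+.029*np.cos(a),.1038+.029*np.sin(a),.072) for a in np.radians([83.4,203.4,323.4])]; print('exp studs px',proj(cal,q))
cv2.imwrite('pics/w13c.png',cv2.resize(im[60:400,110:450,::-1],(600,600),interpolation=cv2.INTER_CUBIC))
# hole segmentation: circle-ish darker/different spots near expected
g=cv2.cvtColor(im,cv2.COLOR_RGB2GRAY)
for x,y in ph:
    x,y=int(x),int(y)
    if y<280: w=cv2.createLineSegmentDetector; s=cv2.medianBlur(g[y-16:y+17,x-16:x+17],3); c=cv2.HoughCircles(cv2.resize(s,None,fx=4,fy=4,interpolation=cv2.INTER_CUBIC),cv2.HOUGH_GRADIENT,1,20,param1=60,param2=12,minRadius=20,maxRadius=50); print('hough',None if c is None else c[0][:3]/4+[x-16,y-16,0])
E
```

```text
0.3465406969562582 60.195865631103516 [-0.2302  0.0913 -2.7912]
xyz cm [-0.07 -0.02  6.28] dr [-0. -0.  0.] yaw now 53.4 pos [0.6144 0.1042 0.1848]
exp holes px [[248.3965 215.8742]
 [251.2891 306.1734]
 [337.1778 263.2529]]
studs [[336.0874 175.7991]
 [257.8522 176.6696]
 [208.4066 212.2015]] [[0.6612 0.1017 0.072 ]
 [0.6177 0.1331 0.072 ]
 [0.5736 0.1337 0.072 ]]
exp studs px [[257.6832 177.7645]
 [259.0284 244.7039]
 [319.7316 212.3185]]
hough [[250.625 212.875   9.075]]
hough None
```

Request:
{"method": "send_rows", "body": {"dr": [[0, 0, 0], [0, 0, 0], [0, 0, 0], [0, 0, 0], [0, 0, 0], [0, 0, 0], [0, 0, 0], [0, 0, 0]], "xyz": [[-0.06, -0.02, 2], [-0.06, -0.02, 4], [-0.06, -0.02, 5.5], [-0.06, -0.02, 6.1], [-0.06, -0.02, 6.4], [-0.06, -0.02, 6.7], [-0.06, -0.02, 6.9], [-0.06, -0.02, 7.1]], "jaw": [10, 10, 10, 10, 10, 10, 10, 10]}}

```text
time_s: 36.95
eef_pos: [0.6141, 0.1038, 0.1141]
eef_rot: [0.0, 0.893, 0.449, 0.0]
wrist_force: [-0.2, -0.2, -3.5]
opening: 0.342
grasp_force: 60.4
```

Request:
{"method": "send_rows", "body": {"dr": [[0, 0, 0], [0, 0, 0], [0, 0, 0], [0, 0, 0], [0, 0, 0], [0, 0, 0], [0, 0, 0], [0, 0, 0]], "xyz": [[0, 0, 0.3], [0, 0, 0.6], [0, 0, 0.8], [0, 0, 1], [0, 0, 1.15], [0, 0, 1.25], [0, 0, 1.35], [0, 0, 1.4]], "jaw": [10, 10, 10, 10, 10, 10, 10, 10]}}

```text
time_s: 37.95
eef_pos: [0.6138, 0.1038, 0.1019]
eef_rot: [0.0, 0.893, 0.449, -0.0]
wrist_force: [-9.9, -2.2, 13.5]
opening: 0.34
grasp_force: 62.5
```

Request:
{"method": "send_rows", "body": {"dr": [[0, 0, 0], [0, 0, 0], [0, 0, 0], [0, 0, 0], [0, 0, 0], [0, 0, 0], [0, 0, 0], [0, 0, 0]], "xyz": [[0, 0, 0], [0, 0, 0], [0, 0, 0], [0, 0, 0], [0, 0, -3], [0, 0, -8], [0, 0, -13], [0, 0, -14]], "jaw": [60, 60, 60, 60, 60, 60, 60, 60]}}

```text
time_s: 38.95
eef_pos: [0.6161, 0.1038, 0.2446]
eef_rot: [0.002, 0.893, 0.449, 0.003]
wrist_force: [-0.2, 0.4, 0.1]
opening: 0.6
grasp_force: 0.0
```

```bash
python3 - <<'E'
from h import *
np.set_printoptions(precision=4,suppress=True)
im,cal=snap('wrist','w14'); goto([.445,-.04,.20],0)
ce,P=studs(im,cal,proj(cal,[.6138,.1038,.068])[0],75,.072); print(ce,P)
E
```

```text
xyz cm [-21.73  -5.14   4.27] dr [ 0.03 -0.05  8.9 ] yaw now 53.41 pos [0.6155 0.1039 0.2437]
[[327.0185 158.1982]
 [258.6269 162.5522]
 [229.5229 222.3032]
 [308.3492 190.7619]
 [275.6296 206.0334]] [[0.666  0.1012 0.072 ]
 [0.6172 0.1328 0.072 ]
 [0.5632 0.1056 0.072 ]
 [0.6368 0.0873 0.072 ]
 [0.6056 0.0931 0.072 ]]
```

Request:
{"method": "send_rows", "body": {"dr": [[0, 0, 1.4], [0, 0, 2.8], [0, 0, 4.2], [0, 0, 5.6], [0, 0, 7], [0, 0, 8.4], [0, 0, 8.9], [0, 0, 8.9]], "xyz": [[-3, -0.7, 0], [-7, -1.6, 0], [-11, -2.5, 1], [-15, -3.5, 2], [-19, -4.4, 3], [-21.6, -5.1, 4.2], [-21.6, -5.1, 4.2], [-21.6, -5.1, 4.2]], "jaw": [80, 80, 80, 80, 80, 80, 80, 80]}}

```text
time_s: 40.0
eef_pos: [0.4431, -0.0391, 0.1964]
eef_rot: [-0.0, 1.0, -0.0, -0.001]
wrist_force: [-0.4, 0.9, -1.0]
opening: 0.8
grasp_force: 0.0
```

Request:
{"method": "send_rows", "body": {"dr": [[0, 0, 0], [0, 0, 0], [0, 0, 0], [0, 0, 0], [0, 0, 0], [0, 0, 0], [0, 0, 0], [0, 0, 0]], "xyz": [[0, 0, 0], [0, 0, 0], [0, 0, 0], [0, 0, 0], [0, 0, 0], [0, 0, 0], [0, 0, 0], [0, 0, 0]], "jaw": [80, 80, 80, 80, 80, 80, 80, 80]}}

```text
time_s: 41.0
eef_pos: [0.4441, -0.0392, 0.1978]
eef_rot: [-0.0, 1.0, 0.0, -0.0]
wrist_force: [-0.2, 0.1, 0.3]
opening: 0.802
grasp_force: 0.0
```

```bash
python3 - <<'E'
from h import *
np.set_printoptions(precision=4,suppress=True)
im,cal=snap('wrist','w15'); goto([.445,-.04,.20],0); look(im,cal,(.445,-.04),'cap',True)
g=im[...,2]; x,y=proj(cal,[.445,-.04,.01])[0].astype(int); x0,y0=x-75,y-75
L=cv2.createLineSegmentDetector().detect(cv2.resize(np.ascontiguousarray(g[y0:y0+170,x0:x0+150]),None,fx=3,fy=3))[0][:,0]
for l in L:
    a=l.reshape(2,2)/3+[x0,y0]; P=onplane(cal,a,.056)[:,:2]; d=P[1]-P[0]; n=np.linalg.norm(d)
    if n>.013: print(a.round().ravel(),'len',n.round(4),'ang',(np.degrees(np.arctan2(d[1],d[0]))%90).round(1),'mid',P.mean(0))
E
```

```text
xyz cm [ 0.09  0.08 -0.22] dr [ 0. -0. -0.] yaw now -0.0 pos [ 0.4441 -0.0392  0.1978]
flange px [280. 183.] bbox (243, 128, 87, 84)
 hole ([260.5, 152.5], 80, [0.4723, -0.0226])
 hole ([316.0, 158.9], 72, [0.4665, -0.0727])
crop origin 179 93 scale 3
[303. 212. 318. 203.] len 0.0147 ang 34.0 mid [ 0.4373 -0.0643]
[327. 191. 332. 173.] len 0.015 ang 75.3 mid [ 0.4578 -0.0783]
[263. 182. 274. 165.] len 0.0158 ang 56.5 mid [ 0.4651 -0.0312]
[284. 160. 264. 187.] len 0.0262 ang 54.2 mid [ 0.4644 -0.0352]
[312. 181. 286. 161.] len 0.0254 ang 53.1 mid [ 0.4669 -0.0547]
[313. 184. 294. 208.] len 0.0241 ang 53.1 mid [ 0.4466 -0.0583]
```

View pics/cap_c.png

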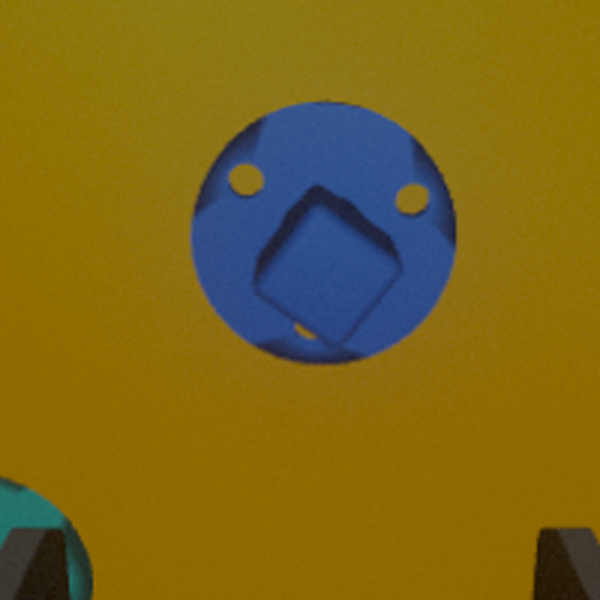

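The blue cap's flange centre is at crop (323,232), its holes at (246,180) and (412,199), and the block's corners at (319,203), (255,290), (402,268) and (335,347). The block is at about 53.4° and a hole is at the same angle.

```bash
python3 - <<'E'
from h import *
np.set_printoptions(precision=4,suppress=True)
cal=np.load('pics/w15_cal.npy',allow_pickle=True).item()
f=lambda *p:[(179+x/3,93+y/3) for x,y in p]
print('block',onplane(cal,f((319,203),(255,290),(402,268),(335,347)),.056).mean(0))
c=onplane(cal,f((323.5,232.5)),.008)[0][:2]; H=onplane(cal,f((246,179),(412,198)),.008)[:,:2]; v=H-c; print(c,np.degrees(np.arctan2(v[:,1],v[:,0]))%120,np.linalg.norm(v,axis=1))
d=H[1]-H[0]; n=np.array([-d[1],d[0]])/np.linalg.norm(d); print(H.mean(0)+n*.0145,H.mean(0)-n*.0145)
goto([.4558,-.0467,.0430],53.4)
E
```

```text
block [ 0.4552 -0.0464  0.056 ]
[ 0.4565 -0.0463] [54.9168 51.8114] [0.0282 0.0284]
[ 0.4843 -0.0496] [ 0.4554 -0.0463]
xyz cm [ 1.17  0.75 15.48] dr [ 0.  -0.  -8.9] yaw now -0.0 pos [ 0.4441 -0.0392  0.1978]
```

Request:
{"method": "send_rows", "body": {"dr": [[0, 0, -1.6], [0, 0, -3.2], [0, 0, -4.8], [0, 0, -6.4], [0, 0, -8], [0, 0, -8.9], [0, 0, -8.9], [0, 0, -8.9]], "xyz": [[1.14, 0.72, 2], [1.14, 0.72, 5], [1.14, 0.72, 8], [1.14, 0.72, 10], [1.14, 0.72, 11.5], [1.14, 0.72, 13.5], [1.14, 0.72, 15.45], [1.14, 0.72, 15.45]], "jaw": [80, 80, 80, 80, 80, 80, 80, 80]}}

```text
time_s: 42.05
eef_pos: [0.4543, -0.0459, 0.0421]
eef_rot: [-0.001, 0.893, 0.449, -0.001]
wrist_force: [0.0, -0.7, 0.3]
opening: 0.802
grasp_force: 0.0
```

Request:
{"method": "send_rows", "body": {"dr": [[0, 0, 0], [0, 0, 0], [0, 0, 0], [0, 0, 0], [0, 0, 0], [0, 0, -2], [0, 0, -6], [0, 0, -10]], "xyz": [[0, 0, 0], [0, 0, 0], [0, 0, 0], [0, 0, 0], [0, 0, 0], [0, 0, 0], [0, 0, 0], [0, 0, 0]], "jaw": [70, 40, 10, 10, 10, 10, 10, 10]}}

```text
time_s: 43.05
eef_pos: [0.4564, -0.0466, 0.0442]
eef_rot: [0.001, 0.732, 0.682, 0.001]
wrist_force: [0.3, 0.7, 6.8]
opening: 0.342
grasp_force: 60.4
```

I put the lift into the turn column by mistake, so the gripped cap just turned on the bench. It is still held, so I lift it now.

Request:
{"method": "send_rows", "body": {"dr": [[0, 0, 0], [0, 0, 0], [0, 0, 0], [0, 0, 0], [0, 0, 0], [0, 0, 0], [0, 0, 0], [0, 0, 0]], "xyz": [[0, 0, 0], [0, 0, -2], [0, 0, -5], [0, 0, -8], [0, 0, -11], [0, 0, -14], [0, 0, -14], [0, 0, -14]], "jaw": [10, 10, 10, 10, 10, 10, 10, 10]}}

```text
time_s: 44.05
eef_pos: [0.4548, -0.0461, 0.1823]
eef_rot: [-0.001, 0.734, 0.68, -0.0]
wrist_force: [-0.5, 0.5, -0.8]
opening: 0.341
grasp_force: 59.6
```

```bash
python3 - <<'E'
from h import *
o=pose()[2]; print(o['opening'],o['grasp_force'],o['wrist_force']); goto([.606,-.0063,.185],90.4)
E
```

```text
0.3411245155616039 59.58724021911621 [-0.53652322  0.46967582 -0.82012769]
xyz cm [ 5.12 14.77 -0.29] dr [-0.01 -0.   -0.8 ] yaw now 85.63 pos [ 0.4548 -0.0461  0.1823]
```

Request:
{"method": "send_rows", "body": {"dr": [[0, 0, -0.4], [0, 0, -0.8], [0, 0, -0.8], [0, 0, -0.8], [0, 0, -0.8], [0, 0, -0.8], [0, 0, -0.8], [0, 0, -0.8]], "xyz": [[1, 2.5, -0.3], [2, 6, -0.3], [3.3, 9.5, -0.3], [4.4, 12.5, -0.3], [5.1, 14.75, -0.3], [5.1, 14.75, -0.3], [5.1, 14.75, -0.3], [5.1, 14.75, -0.3]], "jaw": [10, 10, 10, 10, 10, 10, 10, 10]}}

```text
time_s: 45.05
eef_pos: [0.6054, -0.0069, 0.1857]
eef_rot: [-0.001, 0.705, 0.71, -0.0]
wrist_force: [0.3, 0.6, -0.4]
opening: 0.335
grasp_force: 59.7
```

Request:
{"method": "send_rows", "body": {"dr": [[0, 0, 0], [0, 0, 0], [0, 0, 0], [0, 0, 0], [0, 0, 0], [0, 0, 0], [0, 0, 0], [0, 0, 0]], "xyz": [[0, 0, 0], [0, 0, 0], [0, 0, 0], [0, 0, 0], [0, 0, 0], [0, 0, 0], [0, 0, 0], [0, 0, 0]], "jaw": [10, 10, 10, 10, 10, 10, 10, 10]}}

```text
time_s: 46.05
eef_pos: [0.6065, -0.0067, 0.1863]
eef_rot: [-0.0, 0.704, 0.71, 0.0]
wrist_force: [-0.2, 0.2, -1.0]
opening: 0.341
grasp_force: 59.7
```

```bash
python3 - <<'E'
from h import *
np.set_printoptions(precision=4,suppress=True)
im,cal=snap('wrist','w16'); o=pose()[2]; print(o['opening'],o['grasp_force'],o['wrist_force']); goto([.606,-.0063,.115],90.4)
p,r,o=pose(); zf=p[2]-.043+.008
A=np.radians([90.4,210.4,330.4])
print('exp studs',proj(cal,[(.606+.029*np.cos(a),-.0063+.029*np.sin(a),.072) for a in A]),'exp holes',proj(cal,[(p[0]+.029*np.cos(a),p[1]+.029*np.sin(a),zf) for a in A]))
ce,P=studs(im,cal,proj(cal,[.606,-.0063,.07])[0],70,.072,40); print(ce,P)
# holes: non-blue spots inside the blue flange
h=cv2.cvtColor(im,cv2.COLOR_RGB2HSV); b=((h[...,0]>100)&(h[...,0]<128)&(h[...,1]>140)).astype(np.uint8)
n,l,s,c=cv2.connectedComponentsWithStats(b); i=1+np.argmax(s[1:,4]); f=(l==i).astype(np.uint8); print('blue',s[i])
k=cv2.findContours(f,cv2.RETR_CCOMP,cv2.CHAIN_APPROX_NONE)
for q,hh in zip(k[0],k[1][0]):
    if hh[3]>=0 and cv2.contourArea(q)>20: m=cv2.moments(q); e=(m['m10']/m['m00'],m['m01']/m['m00']); print('inner',np.round(e,1),cv2.contourArea(q),onplane(cal,[e],zf)[0])
E
```

```text
0.3433522155685188 59.730130434036255 [ 0.5832  0.1712 -1.0758]
xyz cm [ 0.05 -0.05  7.13] dr [-0.    0.    0.01] yaw now 90.43 pos [ 0.6065 -0.0068  0.1863]
exp studs [[278.5903 170.3428]
 [243.9628 229.2424]
 [313.231  229.2833]] exp holes [[279.2401 207.6277]
 [230.4502 287.6788]
 [327.9449 287.7445]]
[[276.9817 168.4037]
 [214.8107 195.8533]
 [341.5925 196.7931]] [[0.6047 0.024  0.072 ]
 [0.561  0.0041 0.072 ]
 [0.6503 0.0041 0.072 ]]
blue [  200   181   159   167 17143]
inner [278.8 204.5] 250.5 [0.606  0.0238 0.1513]
```

Request:
{"method": "send_rows", "body": {"dr": [[0, 0, 0], [0, 0, 0], [0, 0, 0], [0, 0, 0], [0, 0, 0], [0, 0, 0], [0, 0, 0], [0, 0, 0]], "xyz": [[0.03, -0.1, 2], [0.03, -0.1, 4], [0.03, -0.1, 5.5], [0.03, -0.1, 6.2], [0.03, -0.1, 6.5], [0.03, -0.1, 6.8], [0.03, -0.1, 7.0], [0.03, -0.1, 7.2]], "jaw": [10, 10, 10, 10, 10, 10, 10, 10]}}

```text
time_s: 47.1
eef_pos: [0.6057, -0.0065, 0.1146]
eef_rot: [0.0, 0.704, 0.71, 0.0]
wrist_force: [0.4, -0.6, -0.9]
opening: 0.342
grasp_force: 59.7
```

Request:
{"method": "send_rows", "body": {"dr": [[0, 0, 0], [0, 0, 0], [0, 0, 0], [0, 0, 0], [0, 0, 0], [0, 0, 0], [0, 0, 0], [0, 0, 0]], "xyz": [[0, 0, 0.3], [0, 0, 0.6], [0, 0, 0.8], [0, 0, 1], [0, 0, 1.15], [0, 0, 1.25], [0, 0, 1.35], [0, 0, 1.4]], "jaw": [10, 10, 10, 10, 10, 10, 10, 10]}}

```text
time_s: 48.1
eef_pos: [0.6055, -0.0065, 0.1023]
eef_rot: [-0.0, 0.704, 0.71, -0.0]
wrist_force: [-8.7, 0.5, 16.6]
opening: 0.343
grasp_force: 61.9
```

Request:
{"method": "send_rows", "body": {"dr": [[0, 0, 0], [0, 0, 0], [0, 0, 0], [0, 0, 0], [0, 0, 0], [0, 0, 0], [0, 0, 0], [0, 0, 0]], "xyz": [[0, 0, 0], [0, 0, 0], [0, 0, 0], [0, 0, 0], [0, 0, -3], [0, 0, -8], [0, 0, -13], [0, 0, -14]], "jaw": [60, 60, 60, 60, 60, 60, 60, 60]}}

```text
time_s: 49.1
eef_pos: [0.6076, -0.0069, 0.245]
eef_rot: [0.003, 0.704, 0.71, 0.002]
wrist_force: [0.2, 0.8, 0.2]
opening: 0.601
grasp_force: 0.0
```

```bash
python3 - <<'E'
from h import *
np.set_printoptions(precision=4,suppress=True)
im,cal=snap('wrist','w17'); goto([.6215,.2335,.16],-22)
for n,c,a0 in(('p2',(.6056,-.0065),90.4),('p1',(.6138,.1038),83.4),('p3',(.5974,-.1163),7.8)):
    ce,P=studs(im,cal,proj(cal,[*c,.07])[0],60,.072,40); print(n,P[:,:2].tolist())
    print('   exp',[(round(c[0]+.029*np.cos(a),4),round(c[1]+.029*np.sin(a),4)) for a in np.radians([a0,a0+120,a0+240])])
h=cv2.cvtColor(im,cv2.COLOR_RGB2HSV); b=((h[...,0]>100)&(h[...,0]<128)&(h[...,1]>140)).astype(np.uint8)
n,l,s,c=cv2.connectedComponentsWithStats(b); i=1+np.argmax(s[1:,4]); x,y,w,hh,_=s[i]; print('blue',s[i])
q=max(cv2.findContours((l==i).astype(np.uint8),cv2.RETR_EXTERNAL,cv2.CHAIN_APPROX_NONE)[0],key=cv2.contourArea); e=cv2.fitEllipse(cv2.convexHull(q)); print(e,onplane(cal,[e[0]],.068))
E
```

```text
xyz cm [24.02  1.57  8.39] dr [ 0.05 -0.05 18.74] yaw now 90.44 pos [ 0.6071 -0.0067  0.2441]
p2 [[0.5594025274658326, -0.0037128989402610973], [0.6046392995409233, 0.023432640534428173], [0.6503557192460223, -0.01078514235910323], [0.5804531707834919, -0.019563403062122287], [0.630046621708273, -0.019356315877878366]]
   exp [(np.float64(0.6054), np.float64(0.0225)), (np.float64(0.5806), np.float64(-0.0212)), (np.float64(0.6308), np.float64(-0.0208))]
p1 [[0.6164789924667216, 0.13134830769036598], [0.5695916866898976, 0.10621096394474214], [0.6141526422800468, 0.10703533472181301], [0.6563526248009612, 0.10021676428602148], [0.5866150970228515, 0.0916802895044368], [0.6356615074836129, 0.08583089732750718]]
   exp [(np.float64(0.6171), np.float64(0.1326)), (np.float64(0.5872), np.float64(0.0923)), (np.float64(0.6371), np.float64(0.0865))]
p3 [[0.5539403496080003, -0.08702469054429596], [0.6450830983597104, -0.12047374749475526], [0.5795515892202299, -0.09078594338071336], [0.6255114072869179, -0.10981750332550053], [0.5958577622281894, -0.14805810827225926], [0.5493239403377755, -0.15657114182775175]]
   exp [(np.float64(0.6261), np.float64(-0.1124)), (np.float64(0.5796), np.float64(-0.0934)), (np.float64(0.5864), np.float64(-0.1432))]
blue [ 231  141   89   88 5710]
((275.0076599121094, 184.34901428222656), (88.26148223876953, 88.3289794921875), 103.16646575927734) [[ 0.6052 -0.0041  0.068 ]]
```

All three studs show through the cap at the expected positions, and the same holds at ports 1 and 3, so all parts are seated. Now the cam.

Request:
{"method": "send_rows", "body": {"dr": [[0, 0, 0], [0, 0, 0], [0, 0, 0], [0, 0, 0], [0, 0, 0], [0, 0, 0], [0, 0, 0], [0, 0, 0]], "xyz": [[3, 0.2, 0], [8, 0.5, 0], [13, 0.8, 0], [18, 1.2, 1], [22, 1.5, 3], [24.0, 1.57, 6], [24.0, 1.57, 8.4], [24.0, 1.57, 8.4]], "jaw": [40, 40, 40, 40, 40, 40, 40, 40]}}

```text
time_s: 50.15
eef_pos: [0.6165, 0.2334, 0.1517]
eef_rot: [-0.002, 0.704, 0.71, -0.003]
wrist_force: [-0.6, -0.9, -0.1]
opening: 0.4
grasp_force: 0.0
```

```bash
python3 - <<'E'
from h import *
np.set_printoptions(precision=4,suppress=True)
im,cal=snap('wrist','w18'); goto([.6215,.2337,.0935],90.4)
ex=proj(cal,[[.6215,.2337,.11],[.6215,.2337,.07]]); print(ex)
h=cv2.cvtColor(im,cv2.COLOR_RGB2HSV); m=((h[...,0]>18)&(h[...,0]<32)&(h[...,1]>120)&(h[...,2]>90)).astype(np.uint8)
x,y=ex[0].astype(int); np.save('pics/m.npy',m[y-30:y+31,x-40:x+41])
for r in range(y-24,y+25,4): print(r,''.join('#' if v else '.' for v in m[r,x-40:x+41]), x-40)
E
```

```text
xyz cm [0.03 0.39 6.04] dr [-0.04  0.01  0.01] yaw now 90.43 pos [0.6179 0.2334 0.1539]
[[289.5561 256.2204]
 [288.3139 227.5048]]
232 .....................................#.#########.##...............############### 249
236 ...................................#.###############............................. 249
240 ....................................##.#############............................. 249
244 ...................................#.##############.............................. 249
248 ..................................###################............................ 249
252 ...............................########################.......................... 249
256 ..............................##########################......................... 249
260 ...............................#########################......................... 249
264 .................................#####################........................... 249
268 ......................................###########................................ 249
272 ................................................................................. 249
276 ................................................................................. 249
280 ................................................................................. 249
```

Request:
{"method": "send_rows", "body": {"dr": [[0, 0, 0], [0, 0, 0], [0, 0, 0], [0, 0, 0], [0, 0, 0], [0, 0, 0], [0, 0, 0], [0, 0, 0]], "xyz": [[0, 0.1, 1], [0, 0.1, 3], [0, 0.1, 5], [0, 0.1, 6.3], [0, 0.1, 6.3], [0, 0.1, 6.3], [0, 0.1, 6.3], [0, 0.1, 6.3]], "jaw": [40, 40, 40, 40, 25, 0, 0, 0]}}

```text
time_s: 51.2
eef_pos: [0.6204, 0.2336, 0.093]
eef_rot: [0.0, 0.704, 0.71, 0.0]
wrist_force: [2.8, -1.5, -8.3]
opening: 0.15
grasp_force: 58.4
```

```bash
python3 - <<'E'
from h import *
p,r,o=pose(); print(o['opening'],o['grasp_force'],o['wrist_force'],p,yaw(r))
c=np.array([.6200,.1845]); v=p[:2]-c; print(np.linalg.norm(v))
for k in range(1,9):
    a=np.radians(11.5*k); q=c+np.array([v[0]*np.cos(a)-v[1]*np.sin(a),v[0]*np.sin(a)+v[1]*np.cos(a)])
    d=r.inv().apply(np.r_[q-p[:2],0]); print(np.round(d*100,2))
E
```

```text
0.14966088378914147 58.39455485343933 [ 2.84876611 -1.49444062 -8.31425715] [0.62040315 0.23355497 0.0930424 ] 90.42906886322274
0.049056631514666243
[-0.08 -0.98 -0.  ]
[-0.36 -1.92 -0.  ]
[-0.82 -2.79 -0.  ]
[-1.44 -3.55 -0.  ]
[-2.2  -4.17 -0.  ]
[-3.08 -4.63 -0.  ]
[-4.02 -4.9  -0.  ]
[-5.   -4.98 -0.  ]
```

Request:
{"method": "send_rows", "body": {"dr": [[0, 0, -1.6], [0, 0, -3.2], [0, 0, -4.8], [0, 0, -6.4], [0, 0, -8], [0, 0, -9.6], [0, 0, -11.2], [0, 0, -12.8]], "xyz": [[-0.08, -0.98, 0], [-0.36, -1.92, 0], [-0.82, -2.79, 0], [-1.44, -3.57, 0], [-2.2, -4.22, 0], [-3.05, -4.72, 0], [-3.95, -5.05, 0], [-4.75, -5.15, 0]], "jaw": [0, 0, 0, 0, 0, 0, 0, 0]}}

```text
time_s: 52.2
eef_pos: [0.5679, 0.1876, 0.0931]
eef_rot: [-0.001, 0.108, 0.994, 0.001]
wrist_force: [0.5, 7.4, -7.5]
opening: 0.146
grasp_force: 59.7
```

Request:
{"method": "send_rows", "body": {"dr": [[0, 0, 0], [0, 0, 0], [0, 0, 0], [0, 0, 0], [0, 0, 0], [0, 0, 0], [0, 0, 0], [0, 0, 0]], "xyz": [[0, 0, 0], [0, 0, 0], [0, 0, 0], [0, 0, 0], [0, 0, 0], [0, 0, 0], [0, 0, 0], [0, 0, 0]], "jaw": [0, 0, 0, 0, 0, 0, 0, 0]}}

```text
time_s: 53.2
eef_pos: [0.5679, 0.1872, 0.093]
eef_rot: [-0.001, 0.111, 0.994, 0.001]
wrist_force: [-1.0, 5.0, -6.4]
opening: 0.145
grasp_force: 59.8
```

Request:
{"method": "send_rows", "body": {"dr": [[0, 0, 0], [0, 0, 0], [0, 0, 0], [0, 0, 0], [0, 0, 0], [0, 0, 0], [0, 0, 0], [0, 0, 0]], "xyz": [[0, 0, 0], [0, 0, 0], [0, 0, 0], [0, 0, -2], [0, 0, -6], [0, 0, -11], [0, 0, -14], [0, 0, -14]], "jaw": [40, 40, 40, 40, 40, 40, 40, 40]}}

```text
time_s: 54.2
eef_pos: [0.5714, 0.186, 0.2383]
eef_rot: [0.004, 0.111, 0.994, 0.001]
wrist_force: [-0.5, -0.5, -1.1]
opening: 0.4
grasp_force: 0.0
```

```bash
python3 - <<'E'
from h import *
np.set_printoptions(precision=4,suppress=True)
im,cal=snap('wrist','w19'); goto([.588,-.2407,.20],179.3)
ex=proj(cal,[.569,.1875,.11])[0]; print(ex)
h=cv2.cvtColor(im,cv2.COLOR_RGB2HSV); m=((h[...,0]>18)&(h[...,0]<32)&(h[...,1]>120)&(h[...,2]>90)).astype(np.uint8)
# lever direction via bright metallic bar: low-sat pixels between hub and post
x,y=ex.astype(int); lo=((h[...,1]<70)&(h[...,2]>100)).astype(np.uint8)
for a in(160,170,176.6,183): 
    P=[(.62+r*np.cos(np.radians(a)),.1845+r*np.sin(np.radians(a)),.07) for r in np.arange(.02,.05,.002)]; q=proj(cal,P).astype(int); print(a,[int(lo[j,i]) for i,j in q if 0<=i<560 and 0<=j<420])
E
```

```text
xyz cm [-11.16 -41.21   3.56] dr [ 0.01  0.04 -2.01] yaw now 167.23 pos [0.5701 0.1858 0.2357]
[279.881  200.5232]
160 [1, 1, 1, 1, 0, 1, 1, 1, 1, 1, 1, 1, 1, 1, 1]
170 [1, 1, 1, 1, 1, 1, 1, 0, 0, 0, 0, 0, 0, 0, 0]
176.6 [1, 1, 1, 1, 1, 1, 0, 0, 0, 0, 0, 0, 0, 0, 0]
183 [1, 1, 1, 1, 1, 1, 0, 0, 0, 0, 0, 0, 0, 0, 0]
```

Request:
{"method": "send_rows", "body": {"dr": [[0, 0, 0], [0, 0, -0.5], [0, 0, -1], [0, 0, -2], [0, 0, -2], [0, 0, -2], [0, 0, -2], [0, 0, -2]], "xyz": [[-1.3, -5, 0], [-2.9, -10.5, 0], [-4.5, -16, 0], [-6.1, -21.5, 0], [-7.7, -27, 0], [-9.3, -33, 0], [-10.6, -38, 0], [-11.3, -41.2, 0]], "jaw": [40, 40, 40, 40, 40, 40, 40, 40]}}

```text
time_s: 55.25
eef_pos: [0.5872, -0.2434, 0.2314]
eef_rot: [-0.001, 0.008, 1.0, 0.001]
wrist_force: [0.5, 1.1, -0.6]
opening: 0.402
grasp_force: 0.0
```

Request:
{"method": "send_rows", "body": {"dr": [[0, 0, 0], [0, 0, 0], [0, 0, 0], [0, 0, 0], [0, 0, 0], [0, 0, 0], [0, 0, 0], [0, 0, 0]], "xyz": [[0, 0, 2], [0, 0, 5], [0, 0, 5], [0, 0, 5], [0, 0, 5], [0, 0, 5], [0, 0, 5], [0, 0, 5]], "jaw": [40, 40, 40, 40, 40, 40, 40, 40]}}

```text
time_s: 56.25
eef_pos: [0.5884, -0.241, 0.1835]
eef_rot: [0.0, 0.007, 1.0, -0.0]
wrist_force: [0.3, 0.3, -0.4]
opening: 0.398
grasp_force: 0.0
```

```bash
python3 - <<'E'
from h import *
np.set_printoptions(precision=4,suppress=True)
im,cal=snap('wrist','w20'); goto([.588,-.2407,.0885],179.3)
h=cv2.cvtColor(im,cv2.COLOR_RGB2HSV)
ex=proj(cal,[.588,-.2407,.097])[0]; print('knob exp',ex)
m=(((h[...,0]<8)|(h[...,0]>172))&(h[...,1]>150)&(h[...,2]>130)).astype(np.uint8); k=np.zeros_like(m); cv2.circle(k,tuple(ex.astype(int)),60,1,-1); m*=k
ys,xs=np.nonzero(m); r=cv2.minAreaRect(np.c_[xs,ys].astype(np.float32)); b=cv2.boxPoints(r); P=onplane(cal,b,.097)[:,:2]; d=[P[1]-P[0],P[2]-P[1]]; d=max(d,key=np.linalg.norm)
print('red',len(xs),r,'c',P.mean(0),'ang',np.degrees(np.arctan2(d[1],d[0]))%180,np.linalg.norm(d))
s,cs=snap('scene','s20'); s0=np.load('pics/scene0.npy').astype(int); s3=np.load('pics/s3.npy').astype(int)
print('lever area diff vs start',np.abs(s[240:285,255:290].astype(int)-s0[240:285,255:290]).mean(),'coupling',np.abs(s[270:310,262:305].astype(int)-s0[270:310,262:305]).mean(), 'noise',np.abs(s3[240:285,255:290]-s0[240:285,255:290]).mean())
E
```

```text
xyz cm [0.04 0.04 9.5 ] dr [-0.    0.   -0.01] yaw now 179.23 pos [ 0.5884 -0.2411  0.1835]
knob exp [279.6975 224.8115]
red 1081 ((279.4862365722656, 224.2344970703125), (20.14165496826172, 62.06917953491211), 3.3664605617523193) c [ 0.5883 -0.2409] ang 175.56723462116858 0.04239612302485445
lever area diff vs start 1.6522751322751323 coupling 0.5689922480620155 noise 0.6626455026455026
```

The lever area and coupling match the start picture, so the lever is closed again. The knob bar is centred at (279,224). I descend, grip and turn clockwise.

Request:
{"method": "send_rows", "body": {"dr": [[0, 0, 0], [0, 0, 0], [0, 0, 0], [0, 0, 0], [0, 0, 0], [0, 0, 0], [0, 0, 0], [0, 0, 0]], "xyz": [[0, 0, 2], [0, 0, 5], [0, 0, 8], [0, 0, 9.4], [0, 0, 9.4], [0, 0, 9.4], [0, 0, 9.4], [0, 0, 9.4]], "jaw": [40, 40, 40, 40, 30, 0, 0, 0]}}

```text
time_s: 57.35
eef_pos: [0.5884, -0.2408, 0.0893]
eef_rot: [0.0, 0.007, 1.0, 0.0]
wrist_force: [1.2, 1.4, -1.1]
opening: 0.16
grasp_force: 58.4
```

Request:
{"method": "send_rows", "body": {"dr": [[0, 0, 0], [0, 0, 1.75], [0, 0, 3.5], [0, 0, 5.25], [0, 0, 7], [0, 0, 8.7], [0, 0, 10.4], [0, 0, 12]], "xyz": [[0, 0, 0], [0, 0, 0], [0, 0, 0], [0, 0, 0], [0, 0, 0], [0, 0, 0], [0, 0, 0], [0, 0, 0]], "jaw": [0, 0, 0, 0, 0, 0, 0, 0]}}

```text
time_s: 58.35
eef_pos: [0.5882, -0.2407, 0.0892]
eef_rot: [-0.0, 0.595, 0.804, -0.0]
wrist_force: [0.2, 2.8, -0.6]
opening: 0.152
grasp_force: 58.4
```

Request:
{"method": "send_rows", "body": {"dr": [[0, 0, 0.8], [0, 0, 1.4], [0, 0, 1.4], [0, 0, 1.4], [0, 0, 1.4], [0, 0, 1.4], [0, 0, 1.4], [0, 0, 1.4]], "xyz": [[0, 0, 0], [0, 0, 0], [0, 0, 0], [0, 0, 0], [0, 0, 0], [0, 0, 0], [0, 0, 0], [0, 0, 0]], "jaw": [0, 0, 0, 0, 0, 0, 0, 0]}}

```text
time_s: 59.35
eef_pos: [0.5882, -0.2408, 0.0893]
eef_rot: [-0.0, 0.651, 0.759, 0.0]
wrist_force: [-1.5, 4.7, 1.7]
opening: 0.153
grasp_force: 58.7
```

Request:
{"method": "send_rows", "body": {"dr": [[0, 0, 0], [0, 0, 0], [0, 0, 0], [0, 0, 0], [0, 0, 0], [0, 0, 0], [0, 0, 0], [0, 0, 0]], "xyz": [[0, 0, 0], [0, 0, 0], [0, 0, 0], [0, 0, -2], [0, 0, -5], [0, 0, -8], [0, 0, -11], [0, 0, -11]], "jaw": [40, 40, 40, 40, 40, 40, 40, 40]}}

```text
time_s: 60.35
eef_pos: [0.5903, -0.2423, 0.2042]
eef_rot: [0.004, 0.651, 0.759, 0.001]
wrist_force: [0.1, -0.2, -0.5]
opening: 0.404
grasp_force: 0.0
```

```bash
python3 - <<'E'
from h import *
np.set_printoptions(precision=4,suppress=True)
im,cal=snap('wrist','w21'); print(pose()[0],yaw(pose()[1]))
h=cv2.cvtColor(im,cv2.COLOR_RGB2HSV); ex=proj(cal,[.588,-.2407,.097])[0]
m=(((h[...,0]<8)|(h[...,0]>172))&(h[...,1]>150)&(h[...,2]>130)).astype(np.uint8); k=np.zeros_like(m); cv2.circle(k,tuple(ex.astype(int)),60,1,-1); m*=k
ys,xs=np.nonzero(m); r=cv2.minAreaRect(np.c_[xs,ys].astype(np.float32)); b=cv2.boxPoints(r); P=onplane(cal,b,.097)[:,:2]; d=max([P[1]-P[0],P[2]-P[1]],key=np.linalg.norm)
print('knob bar angle',np.degrees(np.arctan2(d[1],d[0]))%180)
t,ct=snap('top','t21'); s,cs=snap('scene','s21'); t0=np.load('pics/top0.npy').astype(int); s0=np.load('pics/scene0.npy').astype(int)
print('jar diff',np.abs(s[168:198,208:232].astype(int)-s0[168:198,208:232]).mean(),'knob diff scene',np.abs(s[180:200,162:186].astype(int)-s0[180:200,162:186]).mean(),'lever',np.abs(s[240:285,255:290].astype(int)-s0[240:285,255:290]).mean())
# seated parts: studs via flange tops in scene pic
hh=cv2.cvtColor(s,cv2.COLOR_RGB2HSV); mm=((hh[...,0]>105)&(hh[...,0]<122)&(hh[...,1]>150)&(hh[...,2]>80)).astype(np.uint8); n,l,st,ce=cv2.connectedComponentsWithStats(mm)
print([(ce[i].round(1).tolist(),int(st[i,4])) for i in range(1,n) if 80<st[i,4]<900], proj(cs,[[.606,-.0065,.07]]))
E
```

```text
[ 0.5893 -0.2417  0.2018] 98.83184340886154
knob bar angle 99.08614669306853
jar diff 5.967129629629629 knob diff scene 2.5972222222222223 lever 1.7305820105820107
[([555.7, 54.2], 181), ([83.3, 132.9], 147), ([219.4, 231.5], 428), ([338.2, 254.5], 391)] [[218.8185 230.9937]]
```

```bash
python3 -c "
from bench import ctrl
print(ctrl.hand_in())"
```

```text
the job is handed in; nothing more can be done
None
```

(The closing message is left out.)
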